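# Turn the prism housings in the slide-jaw fixture and fit their covers

### The arm

A 6-joint arm with a two-finger parallel gripper is mounted at the origin on the work surface. World frame = base frame: x ahead of the robot, y to its left, z up, the work surface at z = 0. Lengths are in m, angles in rad, forces in N, time in s.
With the tool pointing down it reaches from about 0.275 to 0.775 m from the base axis. Payload 14.6 kg.
Tool frame: the origin (TCP) lies on the centre line of the jaws, within the pads' length; the fingertips stand 14 mm ahead of it and the grasp point (between the pads) lies 5 mm behind it; z points along the fingers, y is the direction in which the jaws open and shut (so a half turn about z gives the same grasp; the last joint's range is limited). The gripper opens to 85 mm and grips with 20 to 120 N. Pads are 22 mm wide; open, the fingers measure 114 mm over their backs; the gripper's body (76 mm by 85 mm) begins 54 mm behind the grasp point. The pads swing forward as they close: fully open they stand 13 mm farther back than shut.
Start: joints at [-1.258, 0.263, -0.048, 1.259, 0, 1.415], TCP at [0.237, -0.469, 0.245] pointing down, gripper open.
Joint ranges: [-2.65, 2.65], [-0.89, 1.7], [-1.18, 1.37], [-2.13, 2.11], [-1.35, 1.29], [-3.14, 3.14]. Speed limits (rad/s): [1.89, 1.89, 2.57, 2.79, 3.14, 3.14].

### API

Orientations are given as a rotation vector (axis times angle).
In Python, from workcell import manip gives the robot as it stands.
- The arm moves only by the tool move_arm, never from a script. Its argument "motion" is a list that holds one entry, the list of rows, each a list of 7 numbers: the opening in per cent of the stroke, from 0 (shut) to 100 (fully open), then the shift along the tool's x, y, z in units of 250 mm (1.0 is 250 mm), then the turn, a rotation vector about the tool's x, y, z in units of 90 degrees (1.0 is 90 degrees). In form: [[[grip, tx, ty, tz, ax, ay, az], ...]]. A call has 1 to 8 rows; each row is the pose to reach, as a shift and turn from the pose commanded when the call began, along the tool's axes at that moment; what a row does not reach only later rows make up. A row lasts 1/8 s, in which the tool goes at most 62.5 mm and 10.7 degrees, less where a joint would pass 70% of its speed; a pose out of reach is approached as far as the arm can. A call with a number of a shift or a turn outside -1 to 1 is refused whole. A call with a gripper value outside its range is refused whole. The fingers move at their own pace and stop on an object; "newtons" is the grip in N (left out, the last holds). Time passes only in rows, so rows that repeat a pose let the fingers close. It gives the time, the measured TCP pose, the force and the opening at its end, in the units of the state.
- manip.get_obs(): the state, without advancing time (a new reading comes with each control period).
- manip.get_image(name): name is "side" or "top"; returns (picture, depth): 384x512x3 uint8, red, green, blue; 384x512 float32, m along the optical axis (not along the pixel's ray), 0 where there is no reading.
- manip.get_calibration(name): a dict with "camera_matrix" (3x3 intrinsics, pixels), "extrinsics" (4x4, takes a point from world to camera coordinates). Camera axes: x right, y down, z forward; pixel columns grow to the right and rows downward; lengths in m; the calibration is good to about 2 mm. A picture is of the moment at which its call begins. get_calibration takes no time and is no camera call.
- manip.finish_job(): hands the job in, once; it reports no verdict.
Trained networks look in the newest picture that a camera, given by its name, has taken for a name from the list of things; names that differ only in an ending like _2 or _b are one class to them, and where a whole thing is asked for, a point or a joint stands for the part that bears it (a point fixed in the world has none). Each returns a list of dicts, best first, with "conf" (0 to 1); they miss things now and then, are a little off and sometimes report something else, mostly with a low value. They report only what shows in the picture. A call takes as long as a camera call.
- manip.silhouettes(target, camera): "pixels" (384x512 bool, what is visible of it) and "pixel" ([column, row] in pixels, amid what is visible of it).
The state is a dict: "clock": time; "joint_pos": joint angles; "joint_vel": joint speeds; "joint_efforts": joint torques, N m; "eef_pos": TCP position; "eef_rot": TCP orientation; "force": force on the tool from outside, world axes, zero at the start; "wrist_torque": the same for the moment, N m; "opening": finger opening in m.
Only numpy, scipy, OpenCV 4.12 (cv2) and the standard library are available. Lean on these libraries where they do the work, as an engineer would, in place of code of your own. Each camera call takes 0.05 s, during which the arm holds its last target.

### The job

The prism housings in the slide-jaw fixture stand on end with their cover pockets hidden against the sliding jaw: draw the jaw back, turn every housing so that its pocket faces up, lying lengthwise across the bed with an end to each jaw and the housings still side by side, and slide the jaw up again until it holds them all tight against the fixed jaw. Only then lay a cover in every housing, turned so that its notched corner clears the corner post and the plate sits flush in the pocket. Any spare cover may stay behind; leave the other things on the table undisturbed.

Things in the scene. Friction and masses are not known exactly. Their poses are not given: they have to be found in the camera images.
- fixture: Slide-jaw fixture fixed to the table: flat bed on a pedestal, top 80 mm above the table; two low jaws 270 mm long (along own y), tops 22 mm above the bed. Origin: table height, 40 mm from the fixed jaw's face. Own x runs from the fixed jaw (near the robot, face at x = -40 mm) to the sliding jaw; z up. Housings stand on the bed side by side, at y about -90, 0, 90 mm (some places may be empty).
- jaw (a joint): Sliding jaw, metres along the fixture's +x: the gap between the jaw faces is 61 mm + this value (range -0.012 to 0.065, so it opens to 126 mm). It slides stiffly in its ways (about 5 N) and stays where it is left; no screw or lock: pushing it firmly against the work clamps it.
- jaw_knob (a point): Upright round steel post by which the sliding jaw is pushed and pulled: diameter 22 mm. This point is on its axis, 142 mm above the table, 11 mm below its rounded top; the carriage under it is 102 mm above the table. 55 mm behind the sliding jaw's face, at the middle of its length.
- housing1: Bronze prism housing, 80 (own x) x 50 (y) x 60 mm (z), 0.45 kg; may be absent. Origin: centre of the 80 x 50 face opposite the pocket; own z points to the pocket face. Starts on end: 80 mm upright (own x down), origin face at the fixed jaw, pocket facing the sliding jaw, own y along the fixture's. Its two y sides (50 mm apart) are free for fingers, 40 mm between neighbours.
- housing1_pocket (a point): Centre of the cover pocket's floor in housing1, 52 mm from its origin along own z, axes as housing1. The pocket is 68 (own x) x 40 mm (y), 8 mm deep, open to +z; a post 16 x 14 mm (x, y), level with the rim, fills its corner at +x +y. A seated cover's origin comes here, its axes agreeing with these.
- housing2: Bronze prism housing, 80 (own x) x 50 (y) x 60 mm (z), 0.45 kg; may be absent. Origin: centre of the 80 x 50 face opposite the pocket; own z points to the pocket face. Starts on end: 80 mm upright (own x down), origin face at the fixed jaw, pocket facing the sliding jaw, own y along the fixture's. Its two y sides (50 mm apart) are free for fingers, 40 mm between neighbours.
- housing2_pocket (a point): Centre of the cover pocket's floor in housing2, 52 mm from its origin along own z, axes as housing2. The pocket is 68 (own x) x 40 mm (y), 8 mm deep, open to +z; a post 16 x 14 mm (x, y), level with the rim, fills its corner at +x +y. A seated cover's origin comes here, its axes agreeing with these.
- housing3: Bronze prism housing, 80 (own x) x 50 (y) x 60 mm (z), 0.45 kg; may be absent. Origin: centre of the 80 x 50 face opposite the pocket; own z points to the pocket face. Starts on end: 80 mm upright (own x down), origin face at the fixed jaw, pocket facing the sliding jaw, own y along the fixture's. Its two y sides (50 mm apart) are free for fingers, 40 mm between neighbours.
- housing3_pocket (a point): Centre of the cover pocket's floor in housing3, 52 mm from its origin along own z, axes as housing3. The pocket is 68 (own x) x 40 mm (y), 8 mm deep, open to +z; a post 16 x 14 mm (x, y), level with the rim, fills its corner at +x +y. A seated cover's origin comes here, its axes agreeing with these.
- cover1: Bronze cover: plate 64 (own x) x 36 mm (y), 8 mm thick, with a 16 x 14 mm (x, y) notch out of its +x +y corner, and an upright eyepiece tube on the own z axis, diameter 30 mm, 30 mm above the plate (grip this). Origin: underside of the plate, on the tube's axis, centre of the 64 x 36 outline. All covers are alike and fit any pocket with 2 mm play all round, flush when seated. 0.14 kg.
- cover2: Bronze cover: plate 64 (own x) x 36 mm (y), 8 mm thick, with a 16 x 14 mm (x, y) notch out of its +x +y corner, and an upright eyepiece tube on the own z axis, diameter 30 mm, 30 mm above the plate (grip this). Origin: underside of the plate, on the tube's axis, centre of the 64 x 36 outline. All covers are alike and fit any pocket with 2 mm play all round, flush when seated. 0.14 kg.
- cover3: Bronze cover: plate 64 (own x) x 36 mm (y), 8 mm thick, with a 16 x 14 mm (x, y) notch out of its +x +y corner, and an upright eyepiece tube on the own z axis, diameter 30 mm, 30 mm above the plate (grip this). Origin: underside of the plate, on the tube's axis, centre of the 64 x 36 outline. All covers are alike and fit any pocket with 2 mm play all round, flush when seated. 0.14 kg.
- ring_large: bronze retaining ring, 84 mm across, 12 mm high, lying flat. Not part of the job: leave it alone. Origin: middle of its underside.
- ring_small: bronze retaining ring, 68 mm across, 12 mm high, lying flat. Not part of the job: leave it alone. Origin: middle of its underside.
- condenser: clear glass condenser lens, 92 mm across, 29 mm high, flat side down. Not part of the job: leave it alone. Origin: middle of its underside.
- align_pin: blued steel alignment pin, 130 mm long, 14 mm thick, lying; its axis is its own x. Not part of the job: leave it alone. Origin: middle of its underside.
- brush: bench brush, 180 mm long, lying along its own x. Not part of the job: leave it alone. Origin: middle of its underside.
- oil_can: copper oil can, 72 mm across, 140 mm high with its spout. Not part of the job: leave it alone. Origin: middle of its underside.
- loupe: black eye loupe, 48 mm across, 36 mm high. Not part of the job: leave it alone. Origin: middle of its underside.

How it is judged:
On the way, in this order (a step that is already met when the one before it is completed fails the run):
1. the sliding jaw is drawn back (gap over 85 mm) (value of joint jaw above 0.024 m), for 0.2 s.
2. every housing lies pocket up, square across the bed, and the jaw is closed on them (angle between each of housing1, housing2, housing3's own z axis and vertical below 0.06 rad and x of housing1 in the frame of fixture between -0.004 and 0.004 m and y of housing1 in the frame of fixture between -0.115 and 0.115 m and z of housing1 in the frame of fixture between 0.077 and 0.083 m and angle between the x axis of each of housing1, housing2, housing3 and the x axis of fixture, either way round below 0.06 rad and x of housing2 in the frame of fixture between -0.004 and 0.004 m and y of housing2 in the frame of fixture between -0.115 and 0.115 m and z of housing2 in the frame of fixture between 0.077 and 0.083 m and x of housing3 in the frame of fixture between -0.004 and 0.004 m and y of housing3 in the frame of fixture between -0.115 and 0.115 m and z of housing3 in the frame of fixture between 0.077 and 0.083 m and value of joint jaw between 0.016 and 0.021 m), for 0.3 s.
3. a cover sits flush in the pocket of every housing (((x of cover1 in the frame of housing1 between -0.0035 and 0.0035 m and y of cover1 in the frame of housing1 between -0.0035 and 0.0035 m and z of cover1 in the frame of housing1 between 0.05 and 0.0545 m and angle between cover1's own z axis and vertical below 0.08 rad and linear speed of cover1 below 0.03 m/s) or (x of cover2 in the frame of housing1 between -0.0035 and 0.0035 m and y of cover2 in the frame of housing1 between -0.0035 and 0.0035 m and z of cover2 in the frame of housing1 between 0.05 and 0.0545 m and angle between cover2's own z axis and vertical below 0.08 rad and linear speed of cover2 below 0.03 m/s) or (x of cover3 in the frame of housing1 between -0.0035 and 0.0035 m and y of cover3 in the frame of housing1 between -0.0035 and 0.0035 m and z of cover3 in the frame of housing1 between 0.05 and 0.0545 m and angle between cover3's own z axis and vertical below 0.08 rad and linear speed of cover3 below 0.03 m/s)) and ((x of cover1 in the frame of housing2 between -0.0035 and 0.0035 m and y of cover1 in the frame of housing2 between -0.0035 and 0.0035 m and z of cover1 in the frame of housing2 between 0.05 and 0.0545 m and angle between cover1's own z axis and vertical below 0.08 rad and linear speed of cover1 below 0.03 m/s) or (x of cover2 in the frame of housing2 between -0.0035 and 0.0035 m and y of cover2 in the frame of housing2 between -0.0035 and 0.0035 m and z of cover2 in the frame of housing2 between 0.05 and 0.0545 m and angle between cover2's own z axis and vertical below 0.08 rad and linear speed of cover2 below 0.03 m/s) or (x of cover3 in the frame of housing2 between -0.0035 and 0.0035 m and y of cover3 in the frame of housing2 between -0.0035 and 0.0035 m and z of cover3 in the frame of housing2 between 0.05 and 0.0545 m and angle between cover3's own z axis and vertical below 0.08 rad and linear speed of cover3 below 0.03 m/s)) and ((x of cover1 in the frame of housing3 between -0.0035 and 0.0035 m and y of cover1 in the frame of housing3 between -0.0035 and 0.0035 m and z of cover1 in the frame of housing3 between 0.05 and 0.0545 m and angle between cover1's own z axis and vertical below 0.08 rad and linear speed of cover1 below 0.03 m/s) or (x of cover2 in the frame of housing3 between -0.0035 and 0.0035 m and y of cover2 in the frame of housing3 between -0.0035 and 0.0035 m and z of cover2 in the frame of housing3 between 0.05 and 0.0545 m and angle between cover2's own z axis and vertical below 0.08 rad and linear speed of cover2 below 0.03 m/s) or (x of cover3 in the frame of housing3 between -0.0035 and 0.0035 m and y of cover3 in the frame of housing3 between -0.0035 and 0.0035 m and z of cover3 in the frame of housing3 between 0.05 and 0.0545 m and angle between cover3's own z axis and vertical below 0.08 rad and linear speed of cover3 below 0.03 m/s))), for 0.2 s.
At the end, for the whole second after the job is handed in: Each housing present: pocket up and square across the bed within 3 degrees, 40 mm (+-4) from fixed jaw face to its middle, within 115 mm of the bed's middle; jaw gap 77 to 82 mm; in each a cover at rest, within 3.5 mm of the pocket's centre each way and 2.5 mm of its floor (all of step 2 and all of step 3); the robot touches nothing.
It fails at once if one of the other things on the table is moved more than 40 mm (distance of any of ring_large, ring_small, condenser, align_pin, brush, oil_can, loupe from where it was at the start of the episode above 0.04 m).
Of housing1, housing2, housing3 only 2 to 3 are there at a start; the rules pass over those that are not, and their reading is None.
At some moment in a run one of cover1, cover2, cover3 may be knocked a few centimetres aside while the robot is not near it.
It also fails if it takes over 210 s, if anything falls off the work surface, if the arm or the gripper's body presses on something with over 40 N, if the wrist force passes 120 N, or if a joint passes its speed limit or range.

## Working session

There is one attempt and no reset: what is moved stays moved. The work goes in short steps, Python scripts to look and compute and a tool call to move; the robot and the scene stay as the last step left them, time stands still between calls to the robot, and variables do not carry over. Pictures are saved under pics/ and viewed, and the job is handed in when it is done.

Besides the shell and the picture viewer there is one more tool, called after ">>>" by a JSON object that holds its "api" and its "payload". move_arm: Moves the arm, as the interface text tells. Its arguments: {"type":"object","properties":{"motion":{"type":"array"},"newtons":{"type":"number"}},"required":["motion"]}

```bash
mkdir -p pics; ls
cat > h.py <<'E'
import numpy as np, cv2
from workcell import manip
from scipy.spatial.transform import Rotation as R
def shot(name,fn=None):
    im,d=manip.get_image(name)
    if fn: cv2.imwrite('pics/'+fn,cv2.cvtColor(im,cv2.COLOR_RGB2BGR))
    return im,d
def cloud(name,d):
    c=manip.get_calibration(name);K=np.array(c['camera_matrix']);E=np.array(c['extrinsics'])
    v,u=np.mgrid[:d.shape[0],:d.shape[1]]
    P=np.stack([(u-K[0,2])/K[0,0]*d,(v-K[1,2])/K[1,1]*d,d],-1)
    return (P-E[:3,3])@E[:3,:3]
def proj(name,p):
    c=manip.get_calibration(name);K=np.array(c['camera_matrix']);E=np.array(c['extrinsics'])
    q=K@(E[:3,:3]@np.array(p)+E[:3,3]);return q[:2]/q[2]
E
python3 - <<'E'
from h import *
np.set_printoptions(precision=4,suppress=True)
for n in('top','side'):
    im,d=shot(n,n+'0.png'); np.save(n+'0.npy',cloud(n,d)); c=manip.get_calibration(n);print(c)
o=manip.get_obs();print(o)
E
```

```text
pics
{'camera_matrix': array([[466.2603,   0.    , 261.2004],
       [  0.    , 466.2603, 193.5102],
       [  0.    ,   0.    ,   1.    ]]), 'extrinsics': array([[-0.0165, -0.9998, -0.0086,  0.0644],
       [-0.9983,  0.0169, -0.0566,  0.5307],
       [ 0.0567,  0.0076, -0.9984,  1.3394],
       [ 0.    ,  0.    ,  0.    ,  1.    ]])}
{'camera_matrix': array([[369.7062,   0.    , 250.162 ],
       [  0.    , 369.7062, 191.6601],
       [  0.    ,   0.    ,   1.    ]]), 'extrinsics': array([[-0.7593, -0.6507,  0.0128,  0.4343],
       [-0.4599,  0.5225, -0.718 ,  0.2761],
       [ 0.4605, -0.5511, -0.6959,  1.0636],
       [ 0.    ,  0.    ,  0.    ,  1.    ]])}
{'clock': 0.1, 'joint_pos': array([-1.2583,  0.2635, -0.0488,  1.2594, -0.    ,  1.4155]), 'joint_vel': array([ 0.0008, -0.0009,  0.0032,  0.0014, -0.0015,  0.0012]), 'joint_efforts': array([  0.0046, -63.8579,  38.5065,   0.0099,  -0.0001,   0.    ]), 'eef_pos': array([ 0.2366, -0.4684,  0.2449]), 'eef_rot': array([-3.0551, -0.7278,  0.0001]), 'force': array([-1.0012, -0.1236,  0.3103]), 'wrist_torque': array([-0.0387,  0.0722,  0.0459]), 'opening': 0.08521773992020899}
```

View pics/top0.png

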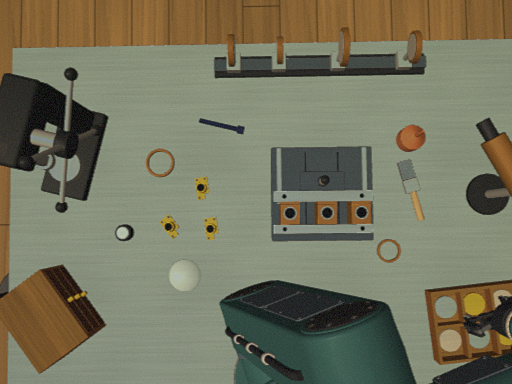

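View pics/side0.png

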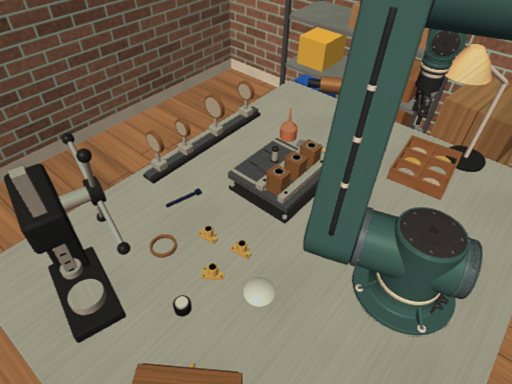

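Run:
```python
from h import *
np.set_printoptions(precision=4,suppress=True)
P=np.load('top0.npy')
im=cv2.imread('pics/top0.png')
cv2.imwrite('pics/top0z.png',cv2.resize(im[135:250,255:390],None,fx=5.5,fy=5.0,interpolation=cv2.INTER_CUBIC))
cv2.imwrite('pics/top0c.png',cv2.resize(im[170:250,150:230],None,fx=7,fy=7,interpolation=cv2.INTER_CUBIC))
Z=P[...,2]
# table height check
print(np.median(Z[260:280,60:80+60]),np.median(Z[100:120,300:350]))
for r,c in [(163,300),(163,345),(155,310),(181,323),(195,300),(196,340),(213,290),(213,327),(213,361),(237,300),(237,350),(222,308),(187,202),(226,169),(228,210),(205,345),(208,308)]:
    print(r,c,P[r,c])
```

```text
0.00018971772568311744 3.67677487995484e-05
163 300 [ 0.6109 -0.054   0.0804]
163 345 [ 0.6093 -0.1795  0.0753]
155 310 [ 0.6327 -0.0822  0.0807]
181 323 [ 0.5532 -0.1065  0.1605]
195 300 [ 0.521  -0.0506  0.1005]
196 340 [ 0.5162 -0.1586  0.1042]
213 290 [ 0.4717 -0.0191  0.1629]
213 327 [ 0.4701 -0.1148  0.1608]
213 361 [ 0.4686 -0.2025  0.1604]
237 300 [ 0.4064 -0.0498  0.0786]
237 350 [ 0.4042 -0.187   0.0798]
222 308 [ 0.4472 -0.0728  0.0781]
187 202 [0.5517 0.224  0.0413]
226 169 [0.4421 0.3197 0.0377]
228 210 [0.4345 0.2025 0.0395]
205 345 [ 0.4923 -0.1752  0.0822]
208 308 [ 0.4857 -0.0733  0.0812]
```

View pics/top0z.png

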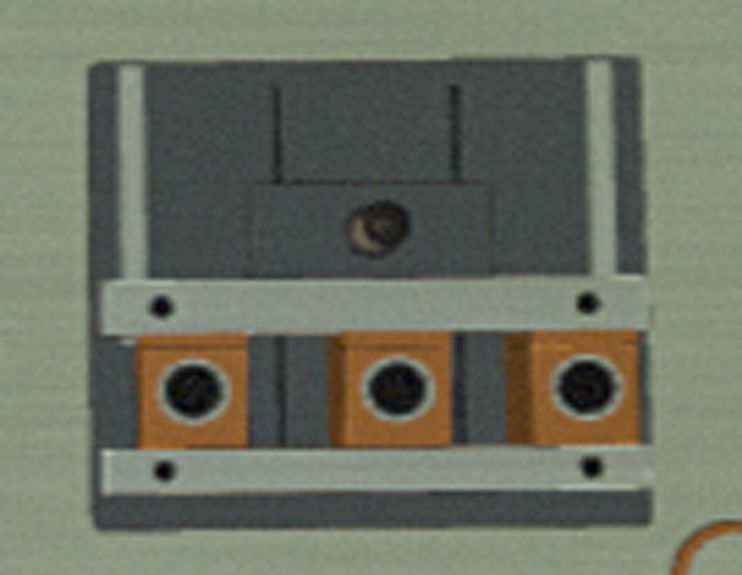

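View pics/top0c.png

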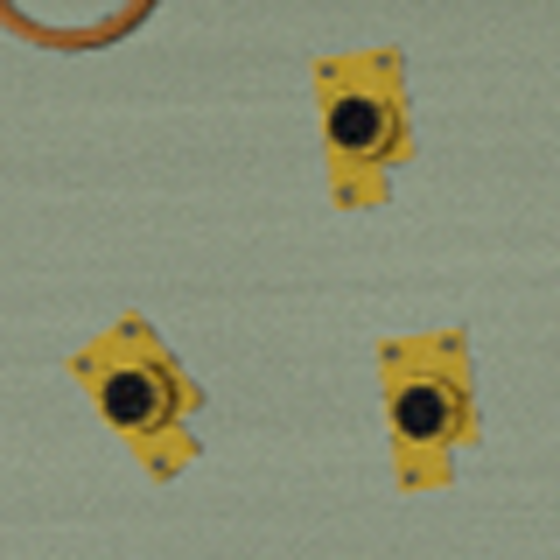

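```bash
cat >> h.py <<'E'
def ray(name,uv,z):
    c=manip.get_calibration(name);K=np.array(c['camera_matrix']);E=np.array(c['extrinsics'])
    Rm=E[:3,:3];C=-Rm.T@E[:3,3]
    d=Rm.T@np.array([(uv[0]-K[0,2])/K[0,0],(uv[1]-K[1,2])/K[1,1],1]);return C+d*(z-C[2])/d[2]
E
python3 - <<'E'
from h import *
np.set_printoptions(precision=4,suppress=True)
P=np.load('top0.npy');Z=P[...,2]
m=((Z>0.15)&(Z<0.17)).astype(np.uint8); m[:150]=0;m[245:]=0;m[:,:260]=0;m[:,385:]=0
n,l,s,c=cv2.connectedComponentsWithStats(m)
for i in range(1,n):
    if s[i,4]<15: continue
    q=np.argwhere(l==i)[:,::-1]
    W=np.array([ray('top',u,P[l==i][:,2].mean()) for u in q])
    rc=cv2.minAreaRect((W[:,:2]*1000).astype(np.float32))
    print(s[i],c[i],P[l==i].mean(0),P[l==i][:,2].std(),W.min(0),W.max(0),rc)
# jaws
m=((Z>0.092)&(Z<0.115)).astype(np.uint8); m[:150]=0;m[245:]=0;m[:,:265]=0;m[:,380:]=0
cv2.imwrite('pics/jawmask.png',cv2.resize(m[140:250,255:390]*255,None,fx=5,fy=5,interpolation=0))
n,l,s,c=cv2.connectedComponentsWithStats(m)
for i in range(1,n):
    if s[i,4]<40: continue
    W=P[l==i]; print(s[i],W.mean(0)); rc=cv2.minAreaRect((W[:,:2]*1000).astype(np.float32));print(rc)
    k=np.polyfit(W[:,1],W[:,0],1);print('slope',k)
# bed rect
m=((Z>0.06)&(Z<0.2)).astype(np.uint8); m[:140]=0;m[245:]=0;m[:,:262]=0;m[:,385:]=0
W=P[m>0];print(cv2.minAreaRect((W[(W[:,2]<.09)][:,:2]*1000).astype(np.float32)))
E
```

```text
[321 175   9   9  63] [324.9683 179.1746] [ 0.558  -0.1118  0.1593] 0.0037350394315190175 [ 0.5479 -0.1224  0.1593] [ 0.5689 -0.1014  0.1593] ((558.4202270507812, -111.9212875366211), (20.758514404296875, 20.901384353637695), 88.64143371582031)
[317 201  20  24 456] [326.6053 212.0351] [ 0.4726 -0.1139  0.1599] 0.0027025534535706245 [ 0.4419 -0.1389  0.1599] [ 0.5016 -0.0886  0.1599] ((471.4632568359375, -113.64176177978516), (49.13612365722656, 59.73566818237305), 88.6690902709961)
[351 201  21  23 454] [361.0793 212.0705] [ 0.4711 -0.2029  0.1598] 0.002493125649052491 [ 0.4424 -0.2284  0.1598] [ 0.5001 -0.1766  0.1598] ((471.2676696777344, -202.61245727539062), (51.696693420410156, 56.82845687866211), 89.03681945800781)
[280 202  20  23 435] [290.0092 212.9954] [ 0.4717 -0.0193  0.1602] 0.002393828161045385 [ 0.4429 -0.0431  0.1602] [0.5006 0.0061 0.1602] ((471.7426452636719, -18.051782608032227), (49.18898391723633, 56.87279510498047), 89.03801727294922)
[ 274  171  100   63 2783] [ 0.5005 -0.1132  0.1021]
((501.6163330078125, -112.47256469726562), (268.30487060546875, 168.371826171875), 89.79899597167969)
slope [0.003  0.5008]
((526.4542236328125, -112.99615478515625), (280.96905517578125, 260.185791015625), 89.5766372680664)
```

View pics/jawmask.png

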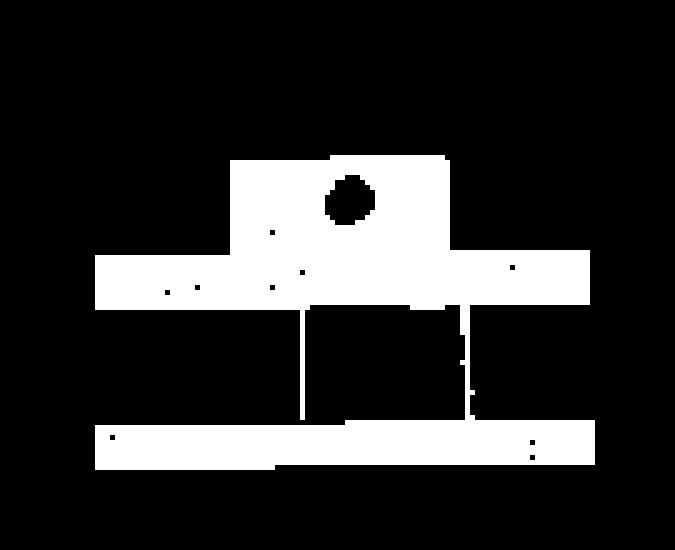

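Run:
```python
from h import *
np.set_printoptions(precision=4,suppress=True)
g=cv2.cvtColor(cv2.imread('pics/top0.png'),cv2.COLOR_BGR2GRAY).astype(float)
def edge(rng,cols,z,sign):
    out=[]
    for c in cols:
        col=g[rng[0]:rng[1],c]; d=sign*np.diff(col); i=int(d.argmax())
        if 0<i<len(d)-1:
            a,b,e=d[i-1],d[i],d[i+1]; off=.5*(a-e)/(a-2*b+e)
        else: off=0
        out.append(ray('top',(c,rng[0]+i+.5+off),z))
    W=np.array(out); 
    k=np.polyfit(W[:,1],W[:,0],1)
    r=W[:,0]-np.polyval(k,W[:,1]); ok=abs(r)<.002
    k=np.polyfit(W[ok,1],W[ok,0],1); return k,np.polyval(k,-.1134),ok.sum()
cl=list(range(278,370))
gap=[c for c in range(303,316)]+[c for c in range(342,350)]
print('fixed jaw robot-side edge',edge((230,238),cl,.102,-1))
print('fixed jaw face',edge((219,229),gap,.102,1))
print('slide jaw face',edge((196,207),gap,.102,-1))
print('slide jaw back',edge((186,196),list(range(278,300))+list(range(348,370)),.102,1))
```

```text
fixed jaw robot-side edge (array([0.0062, 0.4183]), np.float64(0.41759829610966376), np.int64(92))
fixed jaw face (array([-0.0051,  0.4403]), np.float64(0.44088936144752267), np.int64(21))
slide jaw face (array([-0.0054,  0.5026]), np.float64(0.5032563956161592), np.int64(21))
slide jaw back (array([0.0062, 0.5341]), np.float64(0.5333758505189393), np.int64(42))
```

```bash
cat >> h.py <<'E'
def Rt(yaw=np.pi,tilt=0.0):
    """tool down with tool x at yaw; tilt about tool y: positive tilts fingers... tool z rotates toward tool x"""
    B=R.from_matrix(np.array([[np.cos(yaw),np.sin(yaw),0],[np.sin(yaw),-np.cos(yaw),0],[0,0,-1]]).T.T)
    return B*R.from_rotvec([0,tilt,0])
def plan(p,Rm,o=None):
    o=o or manip.get_obs()
    R0=R.from_rotvec(o['eef_rot'])
    s=R0.inv().apply(np.array(p)-o['eef_pos'])/0.25
    a=(R0.inv()*Rm).as_rotvec()/(np.pi/2)
    print('shift',np.round(s,4),'turn',np.round(a,4));return s,a
def st():
    o=manip.get_obs();R0=R.from_rotvec(o['eef_rot']).as_matrix()
    print('t%.2f'%o['clock'],'pos',np.round(o['eef_pos'],4),'x',np.round(R0[:,0],3),'z',np.round(R0[:,2],3),'q',np.round(o['joint_pos'],3),'F',np.round(o['force'],1),'op',round(float(o['opening']),4))
E
python3 - <<'E'
from h import *
st();print(Rt().as_matrix())
plan([0.558,-0.112,0.25],Rt())
E
```

```text
t0.10 pos [ 0.2366 -0.4684  0.2449] x [0.893 0.451 0.   ] z [-0.     0.001 -1.   ] q [-1.258  0.264 -0.049  1.259 -0.     1.416] F [-1.  -0.1  0.3] op 0.0852
[[-1.0000000e+00  1.2246468e-16  0.0000000e+00]
 [ 1.2246468e-16  1.0000000e+00  0.0000000e+00]
 [ 0.0000000e+00  0.0000000e+00 -1.0000000e+00]]
shift [ 1.7901 -0.6929 -0.0196] turn [-1.0000e-04 -8.0000e-04 -1.7022e+00]
```

>>> {"api": "move_arm", "payload": {"motion": [[[60,0.9,-0.35,-0.03,0,0,-0.85],[60,0.9,-0.35,-0.03,0,0,-0.85],[60,0.9,-0.35,-0.03,0,0,-0.85],[60,0.9,-0.35,-0.03,0,0,-0.85],[60,0.9,-0.35,-0.03,0,0,-0.85],[60,0.9,-0.35,-0.03,0,0,-0.85],[60,0.9,-0.35,-0.03,0,0,-0.85],[60,0.9,-0.35,-0.03,0,0,-0.85]]]}}

```text
clock: 1.1
eef_pos: [0.398, -0.2889, 0.2526]
eef_rot: [-1.949, -2.463, -0.0]
force: [-0.3, -0.5, -0.1]
opening: 0.051
```

Run:
```python
from h import *
st()
plan([0.558,-0.112,0.25],Rt())
```

```text
t1.10 pos [ 0.398  -0.2889  0.2526] x [-0.23   0.973  0.   ] z [-0.  0. -1.] q [-0.794  0.204 -0.109  1.258 -0.     0.545] F [-0.3 -0.5 -0.1] op 0.051
shift [0.5415 0.7856 0.0103] turn [ 0.000e+00 -3.000e-04 -8.522e-01]
```

>>> {"api": "move_arm", "payload": {"motion": [[[60,0.54,0.785,0.01,0,0,-0.852],[60,0.54,0.785,0.01,0,0,-0.852],[60,0.54,0.785,0.01,0,0,-0.852],[60,0.54,0.785,0.01,0,0,-0.852],[60,0.54,0.785,0.01,0,0,-0.852],[60,0.54,0.785,0.01,0,0,-0.852],[60,0.54,0.785,0.01,0,0,-0.852],[60,0.54,0.785,0.01,0,0,-0.852]]]}}

```text
clock: 2.1
eef_pos: [0.558, -0.1125, 0.2501]
eef_rot: [-0.005, -3.141, -0.0]
force: [0.1, 0.5, 0.0]
opening: 0.0512
```

Run:
```python
from h import *
st()
plan([0.558,-0.112,0.138],Rt())
```

```text
t2.10 pos [ 0.558  -0.1125  0.2501] x [-1.     0.003  0.   ] z [-0.  0. -1.] q [-0.342  0.339  0.076  1.308 -0.    -0.339] F [0.1 0.5 0. ] op 0.0512
shift [-2.000e-04  2.100e-03  4.484e-01] turn [ 0.0001 -0.0002 -0.0021]
```

>>> {"api": "move_arm", "payload": {"motion": [[[60,0,0,0.2,0,0,0],[60,0,0,0.36,0,0,0],[60,0,0,0.44,0,0,0],[60,0,0,0.44,0,0,0],[10,0,0,0.44,0,0,0],[10,0,0,0.44,0,0,0],[10,0,0,0.44,0,0,0],[10,0,0,0.44,0,0,0]]], "newtons": 70}}

```text
clock: 3.1
eef_pos: [0.5587, -0.1117, 0.1417]
eef_rot: [0.001, 3.139, 0.002]
force: [-0.9, 7.9, 8.3]
opening: 0.0199
```

Run:
```python
from h import *
st()
```

```text
t3.10 pos [ 0.5587 -0.1117  0.1417] x [-1.     0.001 -0.002] z [ 0.002  0.002 -1.   ] q [-0.341  0.387 -0.15   1.032  0.002 -0.341] F [-0.9  7.9  8.3] op 0.0199
```

>>> {"api": "move_arm", "payload": {"motion": [[[10,-0.03,0,0,0,0,0],[10,-0.07,0,0,0,0,0],[10,-0.11,0,0,0,0,0],[10,-0.15,0,0,0,0,0],[10,-0.19,0,0,0,0,0],[10,-0.22,0,0,0,0,0],[10,-0.24,0,0,0,0,0],[10,-0.24,0,0,0,0,0]]]}}

```text
clock: 4.1
eef_pos: [0.6188, -0.1119, 0.1417]
eef_rot: [0.001, 3.139, 0.001]
force: [0.4, 6.1, 6.3]
opening: 0.0199
```

Run:
```python
from h import *
st(); shot('top','top1.png')
```

```text
t4.10 pos [ 0.6188 -0.1119  0.1417] x [-1.     0.001 -0.002] z [ 0.002  0.001 -1.   ] q [-3.09e-01  4.83e-01  1.40e-02  1.10e+00  1.00e-03 -3.08e-01] F [0.4 6.1 6.3] op 0.0199
```

View pics/top1.png

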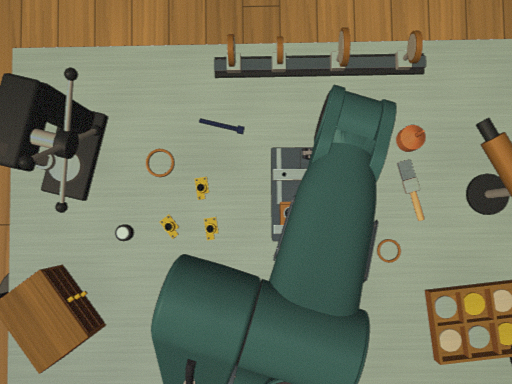

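>>> {"api": "move_arm", "payload": {"motion": [[[50,0,0,0,0,0,0],[50,0,0,0,0,0,0],[50,0,0,0,0,0,0],[50,0,0,-0.1,0,0,0],[50,0,0,-0.3,0,0,0],[73,0,0,-0.5,0,0,0],[73,0,0,-0.5,0,0,0],[73,0,0,-0.5,0,0,0]]]}}

```text
clock: 5.15
eef_pos: [0.6179, -0.1125, 0.2647]
eef_rot: [-0.001, -3.141, -0.0]
force: [0.4, -0.0, -0.1]
opening: 0.0623
```

```bash
cat >> h.py <<'E'
def gp(g,t):  # TCP for a grasp point g with tilt t (tool x=-X)
    Rm=Rt(np.pi,t); return np.array(g)+Rm.apply([0,0,.005]),Rm
E
python3 - <<'E'
from h import *
st()
a=np.radians(30)
p,Rm=gp([0.481,-0.018,0.14],a); print(p)
z=Rm.apply([0,0,1])
plan(p-z*0.12,Rm)
E
```

```text
t5.15 pos [ 0.6179 -0.1125  0.2647] x [-1.     0.001  0.   ] z [-0.  0. -1.] q [-0.31   0.444  0.284  1.411 -0.    -0.309] F [ 0.4 -0.  -0.1] op 0.0623
[ 0.4785     -0.018       0.13566987]
shift [0.3178 0.378  0.1008] turn [ 2.00e-04  3.33e-01 -3.00e-04]
```

>>> {"api": "move_arm", "payload": {"motion": [[[73,0.318,0.378,0.1,0,0.333,0],[73,0.318,0.378,0.1,0,0.333,0],[73,0.318,0.378,0.1,0,0.333,0],[73,0.318,0.378,0.1,0,0.333,0],[73,0.318,0.378,0.1,0,0.333,0],[73,0.318,0.378,0.1,0,0.333,0]]]}}

```text
clock: 5.9
eef_pos: [0.5383, -0.0184, 0.2415]
eef_rot: [-0.002, -2.622, 0.0]
force: [0.1, -0.1, -0.1]
opening: 0.0627
```

Run:
```python
from h import *
st()
a=np.radians(30)
p,Rm=gp([0.481,-0.018,0.14],a); plan(p,Rm)
shot('side','side2.png')
```

```text
t5.90 pos [ 0.5383 -0.0184  0.2415] x [-0.868  0.001  0.496] z [-0.496  0.    -0.868] q [-0.148  0.676  0.5    1.91  -0.073 -0.128] F [ 0.1 -0.1 -0.1] op 0.0627
shift [-0.0022  0.0016  0.4861] turn [ 0.0001  0.0028 -0.0007]
```

View pics/side2.png

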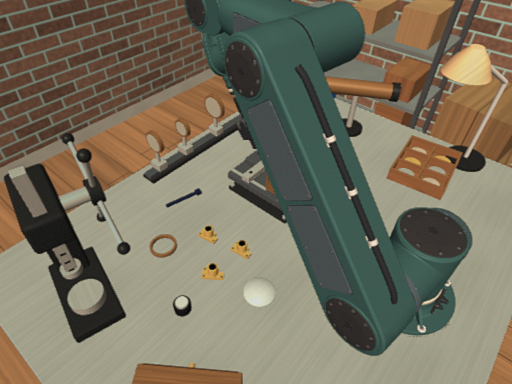

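>>> {"api": "move_arm", "payload": {"motion": [[[73,0,0,0.15,0,0,0],[73,0,0,0.3,0,0,0],[73,0,0,0.4,0,0,0],[73,-0.002,0.002,0.484,0,0.003,0],[73,-0.002,0.002,0.484,0,0.003,0]]]}}

```text
clock: 6.58
eef_pos: [0.4777, -0.0176, 0.1356]
eef_rot: [-0.001, -2.614, -0.0]
force: [-0.1, 0.3, -0.3]
opening: 0.0625
```

Run:
```python
from h import *
st()
a=np.radians(30)
p,Rm=gp([0.481,-0.018,0.14],a); plan(p,Rm)
```

```text
t6.58 pos [ 0.4777 -0.0176  0.1356] x [-0.864  0.001  0.503] z [-0.503  0.    -0.864] q [-0.161  0.613  0.079  1.559 -0.08  -0.139] F [-0.1  0.3 -0.3] op 0.0625
shift [-0.0028 -0.0018 -0.0018] turn [ 0.0003 -0.0024 -0.0004]
```

Close the grip at 80 N.

>>> {"api": "move_arm", "payload": {"motion": [[[40,0,0,0,0,0,0],[40,0,0,0,0,0,0],[40,0,0,0,0,0,0],[40,0,0,0,0,0,0]]], "newtons": 80}}

```text
clock: 7.08
eef_pos: [0.4792, -0.0177, 0.1365]
eef_rot: [-0.0, -2.616, 0.0]
force: [-0.8, -1.3, 9.7]
opening: 0.0491
```

Run:
```python
from h import *
st()
p,Rm=gp([0.484+0,-0.018,0.20],np.radians(30)); plan(p,Rm)
```

```text
t7.08 pos [ 0.4792 -0.0177  0.1365] x [-0.865  0.     0.502] z [-0.502 -0.    -0.865] q [-0.161  0.613  0.084  1.562 -0.081 -0.139] F [-0.8 -1.3  9.7] op 0.0491
shift [ 0.1107 -0.0014 -0.2093] turn [-0.0002 -0.0014 -0.0003]
```

>>> {"api": "move_arm", "payload": {"motion": [[[40,0.02,0,-0.04,0,0,0],[40,0.06,0,-0.12,0,0,0],[40,0.113,0,-0.235,0,0,0],[40,0.113,0,-0.235,0,0,0],[40,0.113,0,-0.235,0,-0.1,0],[40,0.113,0,-0.235,0,-0.2,0],[40,0.113,0,-0.235,0,-0.3,0],[40,0.113,0,-0.235,0,-0.3,0]]]}}

```text
clock: 8.07
eef_pos: [0.4814, -0.0172, 0.2007]
eef_rot: [-0.001, -3.086, 0.0]
force: [-0.5, 0.8, -3.6]
opening: 0.0492
```

Run:
```python
from h import *
st()
p,Rm=gp([0.484,-0.018,0.20],np.radians(-60)); plan(p,Rm)
```

```text
t8.07 pos [ 0.4814 -0.0172  0.2007] x [-0.998  0.001  0.055] z [-0.055 -0.    -0.998] q [-0.199  0.246 -0.197  1.182 -0.011 -0.198] F [-0.5  0.8 -3.6] op 0.0492
shift [-0.0282 -0.0034  0.0111] turn [-3.000e-04 -7.019e-01 -3.000e-04]
```

Run:
```python
from h import *
p,Rm=gp([0.465,-0.018,0.18],np.radians(-59.87)); plan(p,Rm)
```

```text
shift [ 0.0433 -0.0034  0.0952] turn [-3.000e-04 -7.005e-01 -3.000e-04]
```

>>> {"api": "move_arm", "payload": {"motion": [[[40,0.01,0,0,0,-0.12,0],[40,0.02,0,0.01,0,-0.24,0],[40,0.03,0,0.02,0,-0.36,0],[40,0.04,0,0.04,0,-0.48,0],[40,0.043,-0.003,0.06,0,-0.6,0],[40,0.043,-0.003,0.095,0,-0.7,0],[40,0.043,-0.003,0.095,0,-0.7,0],[40,0.043,-0.003,0.095,0,-0.7,0]]]}}

```text
clock: 9.07
eef_pos: [0.4912, -0.0264, 0.2184]
eef_rot: [-0.004, 2.153, 0.01]
force: [0.1, -0.4, -2.9]
opening: 0.0494
```

Run:
```python
from h import *
st()
p,Rm=gp([0.465,-0.018,0.122],np.radians(-59.87)); plan(p,Rm)
shot('side','side3.png')
```

```text
t9.07 pos [ 0.4912 -0.0264  0.2184] x [-0.55   0.001 -0.835] z [ 0.835  0.009 -0.55 ] q [-0.419 -0.178 -1.173 -0.368  0.355 -0.239] F [ 0.1 -0.4 -2.9] op 0.0494
shift [0.3788 0.0319 0.1447] turn [ 0.0055 -0.0358 -0.001 ]
```

View pics/side3.png

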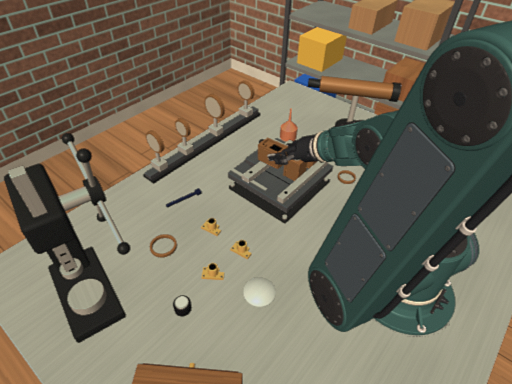

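```bash
cat > kin.py <<'E'
import numpy as np
from scipy.optimize import least_squares
from scipy.spatial.transform import Rotation as R
D=[([-1.258,.264,-.049,1.259,0,1.416],[.2366,-.4684,.2449]),
([-.794,.204,-.109,1.258,0,.545],[.398,-.2889,.2526]),
([-.342,.339,.076,1.308,0,-.339],[.558,-.1125,.2501]),
([-.341,.387,-.150,1.032,.002,-.341],[.5587,-.1117,.1417]),
([-.309,.483,.014,1.10,.001,-.308],[.6188,-.1119,.1417]),
([-.310,.444,.284,1.411,0,-.309],[.6179,-.1125,.2647]),
([-.148,.676,.5,1.91,-.073,-.128],[.5383,-.0184,.2415]),
([-.161,.613,.079,1.559,-.080,-.139],[.4777,-.0176,.1356]),
([-.199,.246,-.197,1.182,-.011,-.198],[.4814,-.0172,.2007]),
([-.419,-.178,-1.173,-.368,.355,-.239],[.4912,-.0264,.2184])]
def ry(a): c,s=np.cos(a),np.sin(a); return np.array([[c,0,s],[0,1,0],[-s,0,c]])
def rz(a): c,s=np.cos(a),np.sin(a); return np.array([[c,-s,0],[s,c,0],[0,0,1]])
def rx(a): c,s=np.cos(a),np.sin(a); return np.array([[1,0,0],[0,c,-s],[0,s,c]])
# local arm: x fwd, links; tool forward along x at pitch 0
def fk(q,p):
    L1x,L1z,L2x,L2z,w,t,h,off,u0=p
    R1=rz(q[0]); a=ry(q[1]); b=ry(q[1]-q[2]); c=ry(q[1]-q[2]+q[3])
    v=np.array([u0,off,h])+a@[L1x,0,L1z]+b@[L2x,0,L2z]+c@[w,0,0]+c@rz(q[4])@[t,0,0]
    return R1@v, R1@c@rz(q[4])
def res(p): return np.concatenate([fk(q,p)[0]-x for q,x in D])
if __name__=='__main__':
    best=None
    for s in (-1,1):
        r=least_squares(res,[0,.4,.4,0,.1,.15,.3,.08*s,0])
        print(r.x.round(4),r.cost,np.abs(r.fun).max()); 
        if best is None or r.cost<best.cost: best=r
    np.save('kin.npy',best.x)
    for q,x in D: 
        f=fk(q,best.x); print(f[0].round(4),x,f[1][:,0].round(3))
E
python3 kin.py
```

```text
[-1.000e-04  5.818e-01  3.693e-01  5.060e-02  1.381e-01  2.723e-01
  1.589e-01  8.120e-02  4.000e-04] 3.252830739093745e-07 0.0003657322047024292
[-1.000e-04  5.818e-01  3.693e-01  5.060e-02  1.381e-01  2.723e-01
  1.589e-01  8.120e-02  4.000e-04] 3.2528307391086576e-07 0.0003657322530675744
[ 0.2368 -0.4685  0.2445] [0.2366, -0.4684, 0.2449] [-0.     0.001 -1.   ]
[ 0.3979 -0.289   0.2526] [0.398, -0.2889, 0.2526] [-0.  0. -1.]
[ 0.5581 -0.1125  0.25  ] [0.558, -0.1125, 0.2501] [-0.  0. -1.]
[ 0.5587 -0.1116  0.1418] [0.5587, -0.1117, 0.1417] [ 0.002  0.001 -1.   ]
[ 0.6188 -0.1121  0.1419] [0.6188, -0.1119, 0.1417] [ 0.002  0.    -1.   ]
[ 0.6179 -0.1127  0.265 ] [0.6179, -0.1125, 0.2647] [-0.  0. -1.]
[ 0.5382 -0.0183  0.2414] [0.5383, -0.0184, 0.2415] [-0.497  0.    -0.868]
[ 0.4778 -0.0174  0.1354] [0.4777, -0.0176, 0.1356] [-0.504  0.001 -0.864]
[ 0.4812 -0.0173  0.2008] [0.4814, -0.0172, 0.2007] [-0.055 -0.    -0.998]
[ 0.4912 -0.0263  0.2184] [0.4912, -0.0264, 0.2184] [ 0.835  0.009 -0.55 ]
```

```bash
cat >> kin.py <<'E'
LO=np.array([-2.65,-.89,-1.18,-2.13,-1.35,-3.14]);HI=np.array([2.65,1.7,1.37,2.11,1.29,3.14])
PK=None
def ik(pos,zdir,seeds=None):
    global PK
    if PK is None: PK=np.load('kin.npy')
    best=None
    for s in seeds or ([-.3,.4,0,1.2,0],[-.2,-.2,-.9,0,.2],[-.2,.6,.3,1.9,0],[-.4,.2,-.5,.5,.2]):
        f=lambda q:np.concatenate([(fk(q,PK)[0]-pos)*5,fk(q,PK)[1][:,0]-zdir])
        r=least_squares(f,np.clip(s,LO[:5]+.01,HI[:5]-.01),bounds=(LO[:5],HI[:5]))
        if best is None or r.cost<best.cost: best=r
    return best.x,np.sqrt(2*best.cost)
E
python3 - <<'E'
import sys;sys.path.insert(0,'.')
from kin import *
for y in(-.018,-.1136,-.2026):
  for a in (30,35,40,45,50,55,60):
    ra=np.radians(a)
    def z(t): return np.array([-np.sin(t),0,-np.cos(t)])
    out=[]
    for lab,g,t in (('start',[.4817,y,.14],ra),('startup',[.4817+.06*np.sin(ra),y,.14+.06*np.cos(ra)],ra),('end',[.466,y,.1204],ra-np.pi/2),('endup',[.466,y,.18],ra-np.pi/2)):
        q,e=ik(np.array(g)+z(t)*.005,z(t)); m=min((q-LO[:5]).min(),(HI[:5]-q).min())
        out.append('%s e%.4f m%.2f q4=%.2f'%(lab,e,m,q[3]))
    print(y,a,out)
E
```

```text
-0.018 30 ['start e0.0000 m0.55 q4=1.56', 'startup e0.0000 m0.38 q4=1.73', 'end e0.2627 m0.00 q4=-0.34', 'endup e0.1502 m0.00 q4=-0.31']
-0.018 35 ['start e0.0000 m0.46 q4=1.65', 'startup e0.0000 m0.28 q4=1.83', 'end e0.1875 m0.00 q4=-0.33', 'endup e0.0744 m0.00 q4=-0.30']
-0.018 40 ['start e0.0000 m0.37 q4=1.74', 'startup e0.0000 m0.18 q4=1.93', 'end e0.1119 m0.00 q4=-0.32', 'endup e0.0000 m0.00 q4=-0.29']
-0.018 45 ['start e0.0000 m0.27 q4=1.84', 'startup e0.0000 m0.09 q4=2.02', 'end e0.0360 m0.00 q4=-0.31', 'endup e0.0000 m0.10 q4=-0.10']
-0.018 50 ['start e0.0000 m0.19 q4=1.92', 'startup e0.0092 m0.00 q4=2.11', 'end e0.0000 m0.05 q4=-0.20', 'endup e0.0000 m0.19 q4=0.06']
-0.018 55 ['start e0.0000 m0.10 q4=2.01', 'startup e0.0818 m0.00 q4=2.11', 'end e0.0000 m0.15 q4=-0.03', 'endup e0.0000 m0.28 q4=0.21']
-0.018 60 ['start e0.0000 m0.02 q4=2.09', 'startup e0.1533 m0.00 q4=2.11', 'end e0.0000 m0.24 q4=0.13', 'endup e0.0000 m0.36 q4=0.35']
-0.1136 30 ['start e0.0000 m0.55 q4=1.56', 'startup e0.0000 m0.38 q4=1.73', 'end e0.1874 m0.00 q4=-0.35', 'endup e0.0862 m0.00 q4=-0.32']
-0.1136
[... 1074 characters left out ...]
 m0.10 q4=-0.20']
-0.2026 40 ['start e0.0000 m0.34 q4=1.77', 'startup e0.0000 m0.15 q4=1.96', 'end e0.0000 m0.06 q4=-0.30', 'endup e0.0000 m0.19 q4=-0.04']
-0.2026 45 ['start e0.0000 m0.25 q4=1.86', 'startup e0.0000 m0.04 q4=2.07', 'end e0.0000 m0.14 q4=-0.13', 'endup e0.0000 m0.27 q4=0.11']
-0.2026 50 ['start e0.0000 m0.15 q4=1.96', 'startup e0.0434 m0.00 q4=2.11', 'end e0.0000 m0.22 q4=0.02', 'endup e0.0000 m0.34 q4=0.24']
-0.2026 55 ['start e0.0000 m0.06 q4=2.05', 'startup e0.1133 m0.00 q4=2.11', 'end e0.0000 m0.30 q4=0.15', 'endup e0.0000 m0.42 q4=0.35']
-0.2026 60 ['start e0.0242 m0.00 q4=2.11', 'startup e0.1823 m0.00 q4=2.11', 'end e0.0000 m0.38 q4=0.27', 'endup e0.0000 m0.50 q4=0.47']
```

Run:
```python
from h import *
p,Rm=gp([0.486,-0.018,0.205],np.radians(-15)); plan(p,Rm)
```

```text
shift [0.0639 0.0312 0.0277] turn [0.006  0.461  0.0011]
```

>>> {"api": "move_arm", "payload": {"motion": [[[40,0,0,0,0,0.1,0],[40,0.02,0.01,0.01,0,0.2,0],[40,0.04,0.02,0.02,0.006,0.32,0],[40,0.06,0.03,0.028,0.006,0.46,0],[40,0.06,0.03,0.028,0.006,0.46,0],[40,0.06,0.03,0.028,0.006,0.46,0]]]}}

```text
clock: 9.88
eef_pos: [0.489, -0.0176, 0.2018]
eef_rot: [-0.006, 2.877, -0.002]
force: [0.3, -0.4, -4.1]
opening: 0.049
```

Run:
```python
from h import *
st()
p,Rm=gp([0.486,-0.018,0.205],np.radians(30.1)); plan(p,Rm)
```

```text
t9.88 pos [ 0.489  -0.0176  0.2018] x [-0.965 -0.005 -0.261] z [ 0.261 -0.001 -0.965] q [-0.237  0.051 -0.475  0.787  0.06  -0.233] F [ 0.3 -0.4 -4.1] op 0.049
shift [ 0.0223 -0.0016 -0.0015] turn [-0.0018  0.5027  0.0025]
```

>>> {"api": "move_arm", "payload": {"motion": [[[40,0,0,0,0,0.1,0],[40,0,0,0,0,0.2,0],[40,0.01,0,0,0,0.32,0],[40,0.022,0,0,0,0.44,0],[40,0.022,-0.001,0,-0.002,0.503,0.002],[40,0.022,-0.001,0,-0.002,0.503,0.002],[40,0.022,-0.001,0,-0.002,0.503,0.002]]]}}

```text
clock: 10.75
eef_pos: [0.4823, -0.0181, 0.2011]
eef_rot: [-0.001, -2.623, -0.001]
force: [-0.5, 0.1, -3.0]
opening: 0.0494
```

Run:
```python
from h import *
st()
p,Rm=gp([0.486,-0.018,0.142],np.radians(30.13)); plan(p,Rm)
```

```text
t10.75 pos [ 0.4823 -0.0181  0.2011] x [-0.868  0.     0.496] z [-0.496  0.001 -0.868] q [-0.162  0.578  0.202  1.708 -0.079 -0.14 ] F [-0.5  0.1 -3. ] op 0.0494
shift [-1.300e-01  1.000e-04  2.181e-01] turn [ 0.0004  0.0045 -0.0003]
```

>>> {"api": "move_arm", "payload": {"motion": [[[40,-0.04,0,0.07,0,0.004,0],[40,-0.08,0,0.14,0,0.004,0],[40,-0.11,0,0.19,0,0.004,0],[40,-0.13,0,0.218,0,0.004,0],[40,-0.13,0,0.218,0,0.004,0],[73,-0.13,0,0.218,0,0.004,0],[73,-0.13,0,0.218,0,0.004,0],[73,-0.13,0,0.218,0,0.004,0]]]}}

```text
clock: 11.75
eef_pos: [0.4838, -0.0182, 0.1379]
eef_rot: [-0.001, -2.614, -0.001]
force: [-0.4, 0.5, 0.9]
opening: 0.0624
```

Run:
```python
from h import *
st()
p,Rm=gp([0.488,-0.018,0.142],np.radians(50)); plan(p,Rm)
```

```text
t11.75 pos [ 0.4838 -0.0182  0.1379] x [-0.864  0.001  0.503] z [-0.503  0.001 -0.864] q [-0.161  0.621  0.103  1.574 -0.08  -0.139] F [-0.4  0.5  0.9] op 0.0624
shift [ 0.0005  0.0007 -0.004 ] turn [ 0.0005  0.2198 -0.0003]
```

Run:
```python
from h import *
import kin
for a in (46,50):
  ra=np.radians(a); z=lambda t:np.array([-np.sin(t),0,-np.cos(t)])
  for y in(-.018,-.1136,-.2026):
    for g,t in (([.488,y,.132],ra),([.488,y,.165],ra),([.474,y,.122],ra-np.pi/2),([.474,y,.18],ra-np.pi/2)):
      q,e=kin.ik(np.array(g)+z(t)*.005,z(t)); m=min((q-kin.LO[:5]).min(),(kin.HI[:5]-q).min());print(a,y,g,round(e,4),m.round(3))
p,Rm=gp([0.488,-0.018,0.132],np.radians(48)); plan(p,Rm)
```

```text
46 -0.018 [0.488, -0.018, 0.132] 0.0 0.259
46 -0.018 [0.488, -0.018, 0.165] 0.0 0.191
46 -0.018 [0.474, -0.018, 0.122] 0.0078 0.0
46 -0.018 [0.474, -0.018, 0.18] 0.0 0.128
46 -0.1136 [0.488, -0.1136, 0.132] 0.0 0.254
46 -0.1136 [0.488, -0.1136, 0.165] 0.0 0.186
46 -0.1136 [0.474, -0.1136, 0.122] 0.0 0.058
46 -0.1136 [0.474, -0.1136, 0.18] 0.0 0.188
46 -0.2026 [0.488, -0.2026, 0.132] 0.0 0.229
46 -0.2026 [0.488, -0.2026, 0.165] 0.0 0.16
46 -0.2026 [0.474, -0.2026, 0.122] 0.0 0.173
46 -0.2026 [0.474, -0.2026, 0.18] 0.0 0.29
50 -0.018 [0.488, -0.018, 0.132] 0.0 0.188
50 -0.018 [0.488, -0.018, 0.165] 0.0 0.121
50 -0.018 [0.474, -0.018, 0.122] 0.0 0.069
50 -0.018 [0.474, -0.018, 0.18] 0.0 0.202
50 -0.1136 [0.488, -0.1136, 0.132] 0.0 0.18
50 -0.1136 [0.488, -0.1136, 0.165] 0.0 0.114
50 -0.1136 [0.474, -0.1136, 0.122] 0.0 0.131
50 -0.1136 [0.474, -0.1136, 0.18] 0.0 0.257
50 -0.2026 [0.488, -0.2026, 0.132] 0.0 0.152
50 -0.2026 [0.488, -0.2026, 0.165] 0.0 0.084
50 -0.2026 [0.474, -0.2026, 0.122] 0.0 0.237
50 -0.2026 [0.474, -0.2026, 0.18] 0.0 0.353
shift [-0.0203  0.0006  0.0308] turn [ 0.0005  0.1975 -0.0003]
```

>>> {"api": "move_arm", "payload": {"motion": [[[73,-0.01,0,0.015,0,0.1,0],[73,-0.02,0,0.03,0,0.2,0],[73,-0.019,0,0.03,0,0.231,0],[73,-0.019,0,0.03,0,0.231,0],[40,-0.019,0,0.03,0,0.231,0],[40,-0.019,0,0.03,0,0.231,0],[40,-0.019,0,0.03,0,0.231,0],[40,-0.019,0,0.03,0,0.231,0]]]}}

```text
clock: 12.75
eef_pos: [0.484, -0.0181, 0.1291]
eef_rot: [-0.001, -2.252, -0.001]
force: [0.7, -0.1, -0.3]
opening: 0.049
```

Run:
```python
from h import *
st();o=manip.get_obs();R0=R.from_rotvec(o['eef_rot']);print('grasp',R0.apply([0,0,-.005])+o['eef_pos'])
print(plan([0.489,-.018,0.168],R0))
```

```text
t12.75 pos [ 0.484  -0.0181  0.1291] x [-0.629  0.     0.777] z [-0.777  0.001 -0.629] q [-0.143  0.888  0.373  1.941 -0.11  -0.09 ] F [ 0.7 -0.1 -0.3] op 0.049
grasp [ 0.48789026 -0.01812822  0.13220342]
shift [ 0.1085  0.0006 -0.1136] turn [0. 0. 0.]
(array([ 0.10846383,  0.00055715, -0.11358195]), array([0., 0., 0.]))
```

Run:
```python
from h import *
for t,z in((35,.185),(5,.2)):
    p,Rm=gp([0.484,-0.018,z],np.radians(t)); plan(p,Rm)
```

```text
shift [ 0.1684  0.0005 -0.1216] turn [ 0.0005 -0.1776 -0.0003]
shift [ 0.2061  0.0006 -0.1647] turn [ 4.00e-04 -5.11e-01 -4.00e-04]
```

>>> {"api": "move_arm", "payload": {"motion": [[[40,0.04,0,-0.04,0,0,0],[40,0.108,0,-0.114,0,0,0],[40,0.108,0,-0.114,0,-0.05,0],[40,0.168,0,-0.122,0,-0.16,0],[40,0.18,0,-0.135,0,-0.27,0],[40,0.19,0,-0.15,0,-0.39,0],[40,0.206,0,-0.165,0,-0.511,0],[40,0.206,0,-0.165,0,-0.511,0]]]}}

```text
clock: 13.75
eef_pos: [0.4812, -0.0178, 0.1971]
eef_rot: [-0.002, -3.057, 0.0]
force: [-0.0, 1.1, -3.7]
opening: 0.0493
```

Run:
```python
from h import *
st()
p,Rm=gp([0.474,-0.018,.18],np.radians(-39)); plan(p,Rm)
```

```text
t13.75 pos [ 0.4812 -0.0178  0.1971] x [-0.996  0.001  0.084] z [-0.084 -0.    -0.996] q [-0.197  0.268 -0.178  1.207 -0.017 -0.195] F [-0.   1.1 -3.7] op 0.0493
shift [ 0.0092 -0.0008  0.0852] turn [-4.000e-04 -4.871e-01 -6.000e-04]
```

>>> {"api": "move_arm", "payload": {"motion": [[[40,0,0,0.02,0,-0.1,0],[40,0,0,0.04,0,-0.2,0],[40,0.005,0,0.06,0,-0.31,0],[40,0.009,0,0.085,0,-0.42,0],[40,0.009,0,0.085,0,-0.487,0],[40,0.009,0,0.085,0,-0.487,0],[40,0.009,0,0.085,0,-0.487,0]]]}}

```text
clock: 14.62
eef_pos: [0.4808, -0.0187, 0.1742]
eef_rot: [0.002, 2.468, 0.0]
force: [0.7, 0.6, -3.4]
opening: 0.0493
```

Run:
```python
from h import *
st()
p,Rm=gp([0.474,-0.018,.1235],np.radians(-39)); plan(p,Rm)
shot('side','side4.png')
```

```text
t14.62 pos [ 0.4808 -0.0187  0.1742] x [-0.782  0.001 -0.623] z [ 0.623 -0.    -0.782] q [-0.323 -0.118 -0.951  0.09   0.199 -0.254] F [ 0.7  0.6 -3.4] op 0.0493
shift [0.1476 0.0027 0.1613] turn [-0.0002 -0.0048 -0.0009]
```

View pics/side4.png

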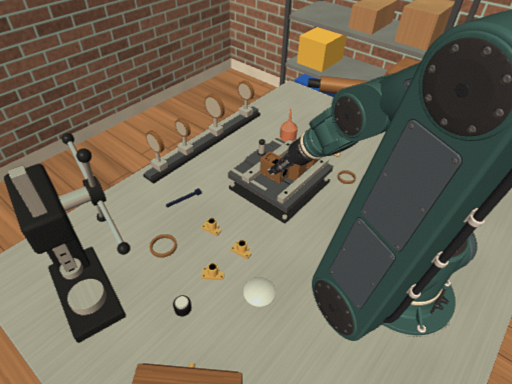

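>>> {"api": "move_arm", "payload": {"motion": [[[40,0.04,0,0.045,0,-0.005,0],[40,0.08,0,0.09,0,-0.005,0],[40,0.12,0.002,0.13,0,-0.005,0],[40,0.147,0.002,0.161,0,-0.005,0],[40,0.147,0.002,0.161,0,-0.005,0],[40,0.147,0.002,0.161,0,-0.005,0]]]}}

```text
clock: 15.42
eef_pos: [0.4772, -0.0179, 0.12]
eef_rot: [0.001, 2.457, -0.0]
force: [-1.0, -0.7, -4.1]
opening: 0.0492
```

Run:
```python
from h import *
st()
p,Rm=gp([0.474,-0.018,.1215],np.radians(-39)); plan(p,Rm)
```

```text
t15.43 pos [ 0.4772 -0.0179  0.12  ] x [-0.775  0.001 -0.632] z [ 0.632 -0.    -0.775] q [-0.327 -0.019 -1.092 -0.16   0.204 -0.256] F [-1.  -0.7 -4.1] op 0.0492
shift [ 0.0062 -0.0005  0.0071] turn [-0.0002  0.0025 -0.0004]
```

>>> {"api": "move_arm", "payload": {"motion": [[[40,0.003,0,0.0035,0,0.002,0],[40,0.006,0,0.007,0,0.002,0],[40,0.006,0,0.007,0,0.002,0],[60,0.006,0,0.007,0,0.002,0],[73,0.006,0,0.007,0,0.002,0],[73,0.006,0,0.007,0,0.002,0],[73,0.006,0,0.007,0,0.002,0]]]}}

```text
clock: 16.3
eef_pos: [0.4761, -0.0176, 0.1171]
eef_rot: [0.001, 2.46, 0.0]
force: [-0.4, -0.2, 0.2]
opening: 0.0622
```

Run:
```python
from h import *
st()
```

```text
t16.30 pos [ 0.4761 -0.0176  0.1171] x [-0.777  0.001 -0.63 ] z [ 0.63  -0.    -0.777] q [-0.326 -0.015 -1.097 -0.167  0.203 -0.256] F [-0.4 -0.2  0.2] op 0.0622
```

>>> {"api": "move_arm", "payload": {"motion": [[[73,-0.06,0,-0.08,0,0,0],[73,-0.15,0,-0.19,0,0,0],[73,-0.25,0,-0.31,0,0,0],[73,-0.25,0,-0.31,0,0.1,0],[73,-0.25,0,-0.31,0,0.2,0],[73,-0.25,0,-0.31,0,0.3,0],[73,-0.25,0,-0.31,0,0.4,0],[73,-0.25,0,-0.31,0,0.43,0]]]}}

```text
clock: 17.3
eef_pos: [0.477, -0.0178, 0.2162]
eef_rot: [0.001, 3.139, 0.001]
force: [0.5, -0.5, -0.3]
opening: 0.0623
```

Run:
```python
from h import *
st(); shot('top','top5.png')
p,Rm=gp([0.4835+.055,-0.1136,.132+.095],np.radians(30)); plan(p,Rm)
```

```text
t17.30 pos [ 0.477  -0.0178  0.2162] x [-1.     0.    -0.002] z [ 0.002  0.    -1.   ] q [-2.090e-01  1.920e-01 -2.250e-01  1.151e+00  1.000e-03 -2.080e-01] F [ 0.5 -0.5 -0.3] op 0.0623
shift [-0.2362 -0.3829 -0.0273] turn [ 5.00e-04  3.34e-01 -3.00e-04]
```

View pics/top5.png

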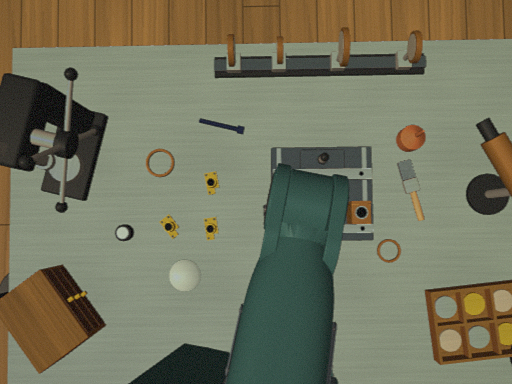

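>>> {"api": "move_arm", "payload": {"motion": [[[73,-0.12,-0.19,-0.03,0,0.12,0],[73,-0.236,-0.383,-0.027,0,0.24,0],[73,-0.236,-0.383,-0.027,0,0.334,0],[73,-0.236,-0.383,-0.027,0,0.334,0],[73,-0.236,-0.383,-0.027,0,0.334,0]]]}}

```text
clock: 17.98
eef_pos: [0.5351, -0.1136, 0.2221]
eef_rot: [-0.001, -2.622, -0.002]
force: [0.0, 0.6, 0.5]
opening: 0.0625
```

Run:
```python
from h import *
st()
p,Rm=gp([0.4835,-0.1136,.132],np.radians(30)); plan(p,Rm)
p,Rm=gp([0.4835,-0.1136,.132],np.radians(50)); plan(p,Rm)
```

```text
t17.98 pos [ 0.5351 -0.1136  0.2221] x [-0.868  0.     0.497] z [-0.497  0.001 -0.868] q [-0.288  0.689  0.475  1.86  -0.14  -0.252] F [0.  0.6 0.5] op 0.0625
shift [ 3.000e-04 -5.000e-04  4.355e-01] turn [ 0.0009  0.0026 -0.0003]
shift [ 0.0071 -0.0005  0.4343] turn [ 9.000e-04  2.248e-01 -1.000e-04]
```

>>> {"api": "move_arm", "payload": {"motion": [[[73,0,0,0.14,0,0,0],[73,0,0,0.28,0,0,0],[73,0,0,0.38,0,0,0],[73,0,0,0.434,0,0.003,0],[73,0,0,0.434,0,0.1,0],[73,0.007,0,0.434,0,0.2,0],[73,0.007,0,0.434,0,0.225,0],[73,0.007,0,0.434,0,0.225,0]]]}}

```text
clock: 18.98
eef_pos: [0.4797, -0.1133, 0.1299]
eef_rot: [-0.0, -2.27, -0.001]
force: [0.3, 0.6, 0.9]
opening: 0.0623
```

>>> {"api": "move_arm", "payload": {"motion": [[[40,0,0,0,0,0,0],[40,0,0,0,0,0,0],[40,0,0,0,0,0,0],[40,0,0,0,0,0,0]]]}}

```text
clock: 19.48
eef_pos: [0.4796, -0.1134, 0.1311]
eef_rot: [-0.001, -2.272, -0.0]
force: [5.7, 0.1, 5.9]
opening: 0.0487
```

```bash
cat >> h.py <<'E'
def gr():
    o=manip.get_obs();R0=R.from_rotvec(o['eef_rot']);z=R0.as_matrix()[:,2]
    print('grasp',np.round(R0.apply([0,0,-.005])+o['eef_pos'],4),'tilt',round(float(np.degrees(np.arctan2(-z[0],-z[2]))),2))
def gplan(g,tdeg):
    p,Rm=gp(g,np.radians(tdeg)); return plan(p,Rm)
E
python3 - <<'E'
from h import *
st();gr()
y=-.1136
gplan([.489,y,.168],50);gplan([.486,y,.185],34);gplan([.486,y,.2],4)
E
```

```text
t19.48 pos [ 0.4796 -0.1134  0.1311] x [-0.645  0.001  0.764] z [-0.764  0.001 -0.645] q [-0.281  0.878  0.378  1.921 -0.213 -0.183] F [5.7 0.1 5.9] op 0.0487
grasp [ 0.4834 -0.1134  0.1343] tilt 49.84
shift [ 0.0886 -0.0009 -0.104 ] turn [ 0.0004  0.0017 -0.0003]
shift [ 0.1428 -0.0009 -0.1394] turn [ 0.0004 -0.176  -0.0004]
shift [ 0.1798 -0.0009 -0.1834] turn [ 2.000e-04 -5.094e-01 -5.000e-04]
```

>>> {"api": "move_arm", "payload": {"motion": [[[40,0.03,0,-0.04,0,0,0],[40,0.088,0,-0.104,0,0,0],[40,0.09,0,-0.104,0,-0.05,0],[40,0.143,0,-0.139,0,-0.16,0],[40,0.155,0,-0.15,0,-0.27,0],[40,0.165,0,-0.165,0,-0.39,0],[40,0.18,0,-0.183,0,-0.509,0],[40,0.18,0,-0.183,0,-0.509,0]]]}}

```text
clock: 20.48
eef_pos: [0.483, -0.1129, 0.1964]
eef_rot: [-0.003, -3.072, 0.001]
force: [-0.2, 0.3, -4.1]
opening: 0.0491
```

Run:
```python
from h import *
st();gr();gplan([.4717,-.1136,.18],-40.16)
```

```text
t20.48 pos [ 0.483  -0.1129  0.1964] x [-0.998  0.002  0.07 ] z [-0.07  -0.001 -0.998] q [-0.38   0.281 -0.161  1.194 -0.026 -0.377] F [-0.2  0.3 -4.1] op 0.0491
grasp [ 0.4833 -0.1129  0.2014] tilt 3.99
shift [ 0.0266 -0.0028  0.0829] turn [-0.0008 -0.4905 -0.0009]
```

>>> {"api": "move_arm", "payload": {"motion": [[[40,0,0,0.02,0,-0.1,0],[40,0.01,0,0.04,0,-0.2,0],[40,0.02,-0.002,0.06,0,-0.31,0],[40,0.026,-0.003,0.083,0,-0.42,0],[40,0.026,-0.003,0.083,0,-0.49,0],[40,0.026,-0.003,0.083,0,-0.49,0],[40,0.026,-0.003,0.083,0,-0.49,0]]]}}

```text
clock: 21.35
eef_pos: [0.4784, -0.115, 0.1741]
eef_rot: [0.002, 2.448, 0.001]
force: [0.9, 0.1, -4.3]
opening: 0.0493
```

Run:
```python
from h import *
st();gr();gplan([.4717,-.1136,.1235],-40.16)
```

```text
t21.35 pos [ 0.4784 -0.115   0.1741] x [-0.769  0.002 -0.639] z [ 0.639 -0.    -0.769] q [-0.612 -0.082 -0.92   0.135  0.376 -0.494] F [ 0.9  0.1 -4.3] op 0.0493
grasp [ 0.4753 -0.115   0.178 ] tilt -39.74
shift [0.15   0.0052 0.1584] turn [-0.0001 -0.0047 -0.001 ]
```

>>> {"api": "move_arm", "payload": {"motion": [[[40,0.04,0,0.045,0,-0.005,0],[40,0.08,0.003,0.09,0,-0.005,0],[40,0.12,0.005,0.13,0,-0.005,0],[40,0.15,0.005,0.158,0,-0.005,0],[40,0.15,0.005,0.158,0,-0.005,0],[40,0.15,0.005,0.158,0,-0.005,0]]]}}

```text
clock: 22.1
eef_pos: [0.475, -0.1132, 0.1199]
eef_rot: [0.001, 2.438, 0.0]
force: [-0.4, -0.1, -4.7]
opening: 0.0492
```

Run:
```python
from h import *
st();gr();gplan([.4717,-.1136,.1212],-40.16)
```

```text
t22.10 pos [ 0.475  -0.1132  0.1199] x [-0.762  0.001 -0.647] z [ 0.647 -0.    -0.762] q [-0.618  0.014 -1.055 -0.103  0.385 -0.496] F [-0.4 -0.1 -4.7] op 0.0492
grasp [ 0.4717 -0.1132  0.1237] tilt -40.34
shift [ 0.0065 -0.0015  0.0074] turn [-0.      0.0019 -0.0004]
```

>>> {"api": "move_arm", "payload": {"motion": [[[40,0.003,0,0.0035,0,0.002,0],[40,0.006,0,0.007,0,0.002,0],[40,0.006,0,0.007,0,0.002,0],[60,0.006,0,0.007,0,0.002,0],[73,0.006,0,0.007,0,0.002,0],[73,0.006,0,0.007,0,0.002,0],[73,0.006,0,0.007,0,0.002,0]]]}}

```text
clock: 22.98
eef_pos: [0.4741, -0.1129, 0.1173]
eef_rot: [0.001, 2.44, -0.0]
force: [-0.2, -1.0, 0.3]
opening: 0.0622
```

>>> {"api": "move_arm", "payload": {"motion": [[[73,-0.06,0,-0.08,0,0,0],[73,-0.15,0,-0.19,0,0,0],[73,-0.25,0,-0.31,0,0,0],[73,-0.25,0,-0.31,0,0.1,0],[73,-0.25,0,-0.31,0,0.2,0],[73,-0.25,0,-0.31,0,0.3,0],[73,-0.25,0,-0.31,0,0.4,0],[73,-0.25,0,-0.31,0,0.44,0]]]}}

```text
clock: 23.98
eef_pos: [0.4728, -0.113, 0.2166]
eef_rot: [-0.0, 3.135, 0.001]
force: [-0.2, 0.5, -0.5]
opening: 0.0622
```

Run:
```python
from h import *
st();gr();gplan([.4833+.055,-.2026,.132+.095],30)
shot('top','top6.png');shot('side','side6.png')
```

```text
t23.98 pos [ 0.4728 -0.113   0.2166] x [-1.    -0.    -0.007] z [ 0.007  0.    -1.   ] q [-0.404  0.204 -0.209  1.152  0.003 -0.404] F [-0.2  0.5 -0.5] op 0.0622
grasp [ 0.4728 -0.113   0.2216] tilt -0.4
shift [-0.2522 -0.3585 -0.0228] turn [2.000e-04 3.378e-01 1.000e-04]
```

View pics/side6.png

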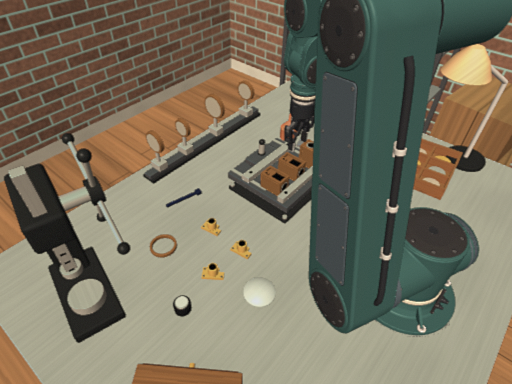

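View pics/top6.png

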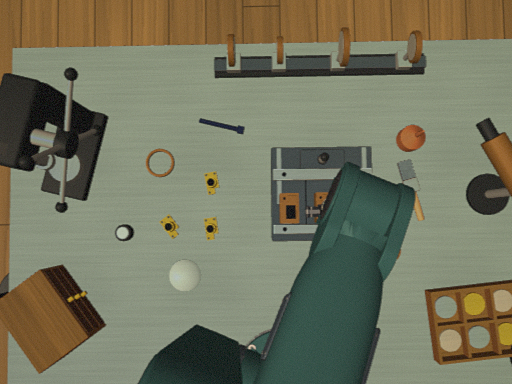

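>>> {"api": "move_arm", "payload": {"motion": [[[73,-0.12,-0.18,-0.03,0,0.12,0],[73,-0.252,-0.3585,-0.023,0,0.24,0],[73,-0.252,-0.3585,-0.023,0,0.336,0],[73,-0.252,-0.3585,-0.023,0,0.336,0],[73,-0.252,-0.3585,-0.023,0,0.336,0]]]}}

```text
clock: 24.7
eef_pos: [0.5351, -0.2028, 0.2212]
eef_rot: [-0.001, -2.624, -0.003]
force: [-1.0, 0.7, -0.4]
opening: 0.0623
```

Run:
```python
from h import *
st();gr();gplan([.4833,-.2026,.132],30);gplan([.4833,-.2026,.132],46)
```

```text
t24.70 pos [ 0.5351 -0.2028  0.2212] x [-0.869  0.     0.495] z [-0.495  0.002 -0.869] q [-0.411  0.727  0.555  1.88  -0.197 -0.362] F [-1.   0.7 -0.4] op 0.0623
grasp [ 0.5376 -0.2028  0.2256] tilt 29.67
shift [ 3.700e-03 -2.000e-04  4.327e-01] turn [ 0.0013  0.0037 -0.0001]
shift [ 9.200e-03 -2.000e-04  4.319e-01] turn [1.300e-03 1.815e-01 1.000e-04]
```

>>> {"api": "move_arm", "payload": {"motion": [[[73,0,0,0.14,0,0,0],[73,0.002,0,0.28,0,0,0],[73,0.003,0,0.38,0,0,0],[73,0.004,0,0.432,0,0.003,0],[73,0.006,0,0.432,0,0.08,0],[73,0.009,0,0.432,0,0.18,0],[73,0.009,0,0.432,0,0.18,0],[73,0.009,0,0.432,0,0.18,0]]]}}

```text
clock: 25.7
eef_pos: [0.4796, -0.2026, 0.1311]
eef_rot: [-0.001, -2.347, -0.0]
force: [0.4, -0.4, 0.5]
opening: 0.0625
```

>>> {"api": "move_arm", "payload": {"motion": [[[40,0,0,0,0,0,0],[40,0,0,0,0,0,0],[40,0,0,0,0,0,0],[40,0,0,0,0,0,0]]]}}

```text
clock: 26.2
eef_pos: [0.4794, -0.2027, 0.1322]
eef_rot: [-0.001, -2.346, 0.001]
force: [4.3, -0.8, 9.0]
opening: 0.0492
```

Run:
```python
from h import *
st();gr()
y=-.2026
gplan([.489,y,.168],46);gplan([.486,y,.185],30);gplan([.486,y,.2],0)
```

```text
t26.20 pos [ 0.4794 -0.2027  0.1322] x [-0.7    0.001  0.714] z [-0.714 -0.    -0.7  ] q [-0.408  0.856  0.401  1.869 -0.287 -0.293] F [ 4.3 -0.8  9. ] op 0.0492
grasp [ 0.483  -0.2027  0.1357] tilt 45.58
shift [ 0.0757  0.0003 -0.1075] turn [-0.      0.0046 -0.0008]
shift [ 0.1271  0.0002 -0.1473] turn [-1.000e-04 -1.731e-01 -8.000e-04]
shift [ 0.1611  0.0002 -0.1945] turn [-3.000e-04 -5.065e-01 -8.000e-04]
```

>>> {"api": "move_arm", "payload": {"motion": [[[40,0.03,0,-0.04,0,0,0],[40,0.076,0,-0.107,0,0,0],[40,0.08,0,-0.11,0,-0.05,0],[40,0.127,0,-0.147,0,-0.16,0],[40,0.135,0,-0.16,0,-0.27,0],[40,0.15,0,-0.175,0,-0.39,0],[40,0.161,0,-0.194,0,-0.507,0],[40,0.161,0,-0.194,0,-0.507,0]]]}}

```text
clock: 27.2
eef_pos: [0.4835, -0.2019, 0.1953]
eef_rot: [-0.003, -3.141, 0.002]
force: [-0.7, 0.0, -4.8]
opening: 0.0496
```

Run:
```python
from h import *
st();gr();gplan([.4703,-.2026,.18],-44.42)
```

```text
t27.20 pos [ 0.4835 -0.2019  0.1953] x [-1.     0.002  0.   ] z [-0.    -0.001 -1.   ] q [-5.510e-01  2.820e-01 -1.600e-01  1.129e+00 -1.000e-03 -5.480e-01] F [-0.7  0.  -4.8] op 0.0496
grasp [ 0.4835 -0.2019  0.2003] tilt 0.02
shift [ 0.0388 -0.0028  0.0754] turn [-0.0012 -0.4938 -0.0011]
```

>>> {"api": "move_arm", "payload": {"motion": [[[40,0,0,0.02,0,-0.1,0],[40,0.01,0,0.04,0,-0.2,0],[40,0.02,-0.002,0.06,0,-0.31,0],[40,0.039,-0.003,0.075,0,-0.42,0],[40,0.039,-0.003,0.075,0,-0.494,0],[40,0.039,-0.003,0.075,0,-0.494,0],[40,0.039,-0.003,0.075,0,-0.494,0]]]}}

```text
clock: 28.08
eef_pos: [0.477, -0.2042, 0.1746]
eef_rot: [0.002, 2.372, 0.0]
force: [-0.4, -0.9, -4.4]
opening: 0.0491
```

Run:
```python
from h import *
st();gr();gplan([.4703,-.2026,.1235],-44.42)
```

```text
t28.07 pos [ 0.477  -0.2042  0.1746] x [-0.718  0.001 -0.696] z [ 0.696 -0.    -0.718] q [-0.848 -0.008 -0.893  0.116  0.549 -0.682] F [-0.4 -0.9 -4.4] op 0.0491
grasp [ 0.4735 -0.2042  0.1782] tilt -44.07
shift [0.1612 0.0062 0.1482] turn [-0.0003 -0.0038 -0.0009]
```

>>> {"api": "move_arm", "payload": {"motion": [[[40,0.04,0,0.04,0,-0.004,0],[40,0.085,0.003,0.08,0,-0.004,0],[40,0.13,0.006,0.12,0,-0.004,0],[40,0.161,0.006,0.148,0,-0.004,0],[40,0.161,0.006,0.148,0,-0.004,0],[40,0.161,0.006,0.148,0,-0.004,0]]]}}

```text
clock: 28.82
eef_pos: [0.4739, -0.2021, 0.1202]
eef_rot: [0.0, 2.363, -0.0]
force: [-0.6, 0.2, -4.3]
opening: 0.0494
```

Run:
```python
from h import *
st();gr();gplan([.4703,-.2026,.121],-44.42)
```

```text
t28.82 pos [ 0.4739 -0.2021  0.1202] x [-0.712  0.    -0.702] z [ 0.702 -0.    -0.712] q [-0.855  0.09  -1.018 -0.111  0.558 -0.686] F [-0.6  0.2 -4.3] op 0.0494
grasp [ 0.4704 -0.2021  0.1238] tilt -44.59
shift [ 0.0082 -0.0019  0.0077] turn [-0.0001  0.0019 -0.0002]
```

Set down, open, then rise and swing back upright.

>>> {"api": "move_arm", "payload": {"motion": [[[40,0.004,0,0.0035,0,0.002,0],[40,0.008,0,0.0075,0,0.002,0],[40,0.008,0,0.0075,0,0.002,0],[60,0.008,0,0.0075,0,0.002,0],[73,0.008,0,0.0075,0,0.002,0],[73,0.008,0,0.0075,0,0.002,0],[73,0.008,0,0.0075,0,0.002,0]]]}}

```text
clock: 29.7
eef_pos: [0.4731, -0.2018, 0.1171]
eef_rot: [0.001, 2.366, -0.0]
force: [0.5, 0.1, 0.0]
opening: 0.0623
```

>>> {"api": "move_arm", "payload": {"motion": [[[73,-0.07,0,-0.07,0,0,0],[73,-0.18,0,-0.18,0,0,0],[73,-0.3,0,-0.3,0,0,0],[73,-0.3,0,-0.3,0,0.1,0],[73,-0.3,0,-0.3,0,0.2,0],[73,-0.3,0,-0.3,0,0.3,0],[73,-0.3,0,-0.3,0,0.4,0],[73,-0.3,0,-0.3,0,0.495,0]]]}}

```text
clock: 30.7
eef_pos: [0.4743, -0.2018, 0.2237]
eef_rot: [-0.001, -3.136, 0.001]
force: [-0.3, 0.1, 0.4]
opening: 0.0626
```

Run:
```python
from h import *
st();gr();plan([.618,-.112,.2],Rt())
```

```text
t30.70 pos [ 0.4743 -0.2018  0.2237] x [-1.     0.     0.006] z [-0.006 -0.001 -1.   ] q [-0.559  0.258 -0.115  1.203 -0.004 -0.558] F [-0.3  0.1  0.4] op 0.0626
grasp [ 0.4744 -0.2018  0.2287] tilt 0.34
shift [-0.5751  0.3596  0.091 ] turn [-0.0004 -0.0037 -0.0002]
```

>>> {"api": "move_arm", "payload": {"motion": [[[60,-0.25,0.16,0.0,0,0,0],[60,-0.45,0.3,0.0,0,0,0],[60,-0.575,0.36,0.09,0,0,0],[60,-0.575,0.36,0.09,0,-0.004,0],[60,-0.575,0.36,0.09,0,-0.004,0]]]}}

```text
clock: 31.32
eef_pos: [0.6175, -0.1119, 0.2003]
eef_rot: [0.001, 3.138, 0.001]
force: [-0.3, -0.4, -0.0]
opening: 0.0509
```

Run:
```python
from h import *
st();plan([.6185,-.112,.14],Rt())
im,d=shot('top','top7.png');shot('side','side7.png')
a=cv2.imread('pics/top7.png')[130:250,250:390];b=cv2.imread('pics/side7.png')[120:220,215:350]
cv2.imwrite('pics/z7.png',np.vstack([cv2.resize(a,(400,343)),cv2.resize(b,(400,296-43))]))
```

```text
t31.32 pos [ 0.6175 -0.1119  0.2003] x [-1.     0.001 -0.004] z [ 0.004  0.    -1.   ] q [-0.31   0.453  0.124  1.238  0.002 -0.309] F [-0.3 -0.4 -0. ] op 0.0509
shift [-0.0029 -0.0003  0.2413] turn [ 0.0003  0.0025 -0.0004]
```

View pics/z7.png

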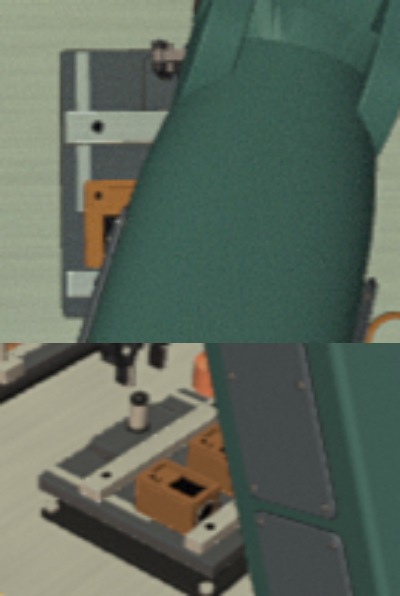

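>>> {"api": "move_arm", "payload": {"motion": [[[60,-0.003,0,0.12,0,0.0025,0],[60,-0.003,0,0.22,0,0.0025,0],[60,-0.003,0,0.24,0,0.0025,0],[60,-0.003,0,0.24,0,0.0025,0],[10,-0.003,0,0.24,0,0.0025,0],[10,-0.003,0,0.24,0,0.0025,0],[10,-0.003,0,0.24,0,0.0025,0],[10,-0.003,0,0.24,0,0.0025,0]]], "newtons": 100}}

```text
clock: 32.42
eef_pos: [0.6194, -0.1119, 0.1417]
eef_rot: [0.001, 3.139, 0.0]
force: [-1.4, 1.1, 8.6]
opening: 0.0194
```

Run:
```python
from h import *
st()
```

```text
t32.42 pos [ 0.6194 -0.1119  0.1417] x [-1.     0.001 -0.003] z [ 0.003  0.    -1.   ] q [-3.080e-01  4.840e-01  1.500e-02  1.099e+00  1.000e-03 -3.080e-01] F [-1.4  1.1  8.6] op 0.0194
```

>>> {"api": "move_arm", "payload": {"motion": [[[10,0.02,0,0,0,0,0],[10,0.04,0,0,0,0,0],[10,0.06,0,0,0,0,0],[10,0.08,0,0,0,0,0],[10,0.1,0,0,0,0,0],[10,0.12,0,0,0,0,0],[10,0.135,0,0,0,0,0],[10,0.14,0,0,0,0,0]]]}}

```text
clock: 33.42
eef_pos: [0.5852, -0.1117, 0.1418]
eef_rot: [0.001, 3.137, 0.001]
force: [4.9, 3.8, 4.6]
opening: 0.0192
```

>>> {"api": "move_arm", "payload": {"motion": [[[10,0.003,0,0,0,0,0],[10,0.006,0,0,0,0,0],[10,0.009,0,0,0,0,0],[10,0.012,0,0,0,0,0],[10,0.015,0,0,0,0,0],[10,0.018,0,0,0,0,0],[10,0.021,0,0,0,0,0],[10,0.024,0,0,0,0,0]]]}}

```text
clock: 34.42
eef_pos: [0.5803, -0.1117, 0.1418]
eef_rot: [0.0, 3.135, 0.001]
force: [11.2, 4.7, 1.8]
opening: 0.0196
```

>>> {"api": "move_arm", "payload": {"motion": [[[10,0.003,0,0,0,0,0],[10,0.006,0,0,0,0,0],[10,0.009,0,0,0,0,0],[10,0.012,0,0,0,0,0],[10,0.015,0,0,0,0,0],[10,0.018,0,0,0,0,0]]]}}

```text
clock: 35.17
eef_pos: [0.577, -0.1117, 0.1418]
eef_rot: [0.0, 3.133, 0.001]
force: [22.6, 4.7, -6.0]
opening: 0.019
```

>>> {"api": "move_arm", "payload": {"motion": [[[10,0.002,0,0,0,0,0],[10,0.004,0,0,0,0,0],[10,0.006,0,0,0,0,0],[10,0.008,0,0,0,0,0],[10,0.008,0,0,0,0,0]]]}}

```text
clock: 35.8
eef_pos: [0.577, -0.1117, 0.1419]
eef_rot: [-0.001, 3.13, 0.002]
force: [32.9, 5.5, -12.1]
opening: 0.019
```

>>> {"api": "move_arm", "payload": {"motion": [[[10,0.003,0,0,0,0,0],[10,0.003,0,0,0,0,0],[10,-0.004,0,0,0,0,0],[10,-0.01,0,0,0,0,0],[50,-0.012,0,0,0,0,0],[60,-0.012,0,0,0,0,0],[60,-0.012,0,-0.05,0,0,0],[60,-0.012,0,-0.2,0,0,0]]]}}

```text
clock: 36.8
eef_pos: [0.5735, -0.1116, 0.1905]
eef_rot: [-0.001, -3.14, -0.002]
force: [1.0, -0.4, 0.3]
opening: 0.0516
```

Run:
```python
from h import *
st();plan([.5,.05,.32],Rt())
```

```text
t36.80 pos [ 0.5735 -0.1116  0.1905] x [-1.     0.001  0.002] z [-0.002  0.001 -1.   ] q [-0.332  0.386 -0.013  1.174  0.    -0.331] F [ 1.  -0.4  0.3] op 0.0516
shift [ 0.2955  0.6469 -0.5166] turn [ 0.0008 -0.0013 -0.0006]
```

>>> {"api": "move_arm", "payload": {"motion": [[[60,0.0,0.0,-0.25,0,0,0],[60,0.1,0.2,-0.5,0,0,0],[60,0.3,0.5,-0.5,0,0,0.0],[60,0.5,0.75,-0.5,0,0,0],[60,0.7,0.97,-0.5,0,0,0],[60,0.9,0.99,-0.5,0,0,0],[60,0.9,0.99,-0.5,0,0,0],[60,0.9,0.99,-0.5,0,0,0]]]}}

```text
clock: 37.8
eef_pos: [0.347, 0.1369, 0.3168]
eef_rot: [-0.003, 3.139, 0.001]
force: [0.3, -0.5, -0.7]
opening: 0.0516
```

Run:
```python
from h import *
st();plan([.25,.38,.32],Rt())
```

```text
t37.80 pos [0.347  0.1369 0.3168] x [-1.    -0.002 -0.003] z [ 0.003  0.001 -1.   ] q [ 0.156 -0.017 -0.189  1.396  0.     0.154] F [ 0.3 -0.5 -0.7] op 0.0516
shift [ 0.3858  0.9733 -0.0131] turn [0.0005 0.0016 0.0013]
```

>>> {"api": "move_arm", "payload": {"motion": [[[60,0.38,0.97,0,0,0,0],[60,0.38,0.97,0,0,0,0],[60,0.38,0.97,0,0,0,0],[60,0.38,0.97,0,0,0,0],[60,0.38,0.97,0,0,0,0],[60,0.38,0.97,0,0,0,0]]]}}

```text
clock: 38.55
eef_pos: [0.2551, 0.3785, 0.3155]
eef_rot: [-0.0, 3.141, -0.0]
force: [0.1, -0.6, 0.7]
opening: 0.0513
```

Run:
```python
from h import *
st()
for n in('top','side'):
    im,d=shot(n,n+'8.png'); np.save(n+'8.npy',cloud(n,d))
im=cv2.imread('pics/top8.png')
cv2.imwrite('pics/top8f.png',cv2.resize(im[135:250,255:390],None,fx=5.5,fy=5.0,interpolation=cv2.INTER_CUBIC))
cv2.imwrite('pics/top8c.png',cv2.resize(im[165:245,150:230],None,fx=7,fy=7,interpolation=cv2.INTER_CUBIC))
```

```text
t38.55 pos [0.2551 0.3785 0.3155] x [-1.    -0.    -0.001] z [ 0.001 -0.    -1.   ] q [ 7.990e-01  1.310e-01 -3.200e-02  1.408e+00 -1.000e-03  7.990e-01] F [ 0.1 -0.6  0.7] op 0.0513
```

View pics/top8.png

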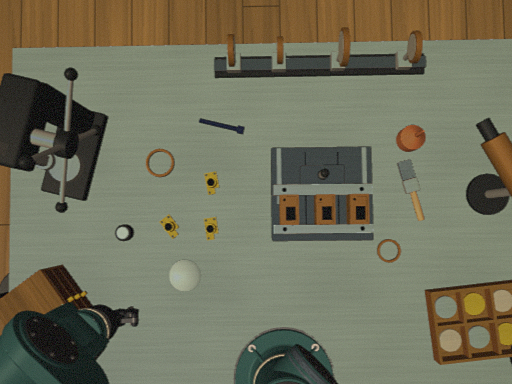

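View pics/top8f.png

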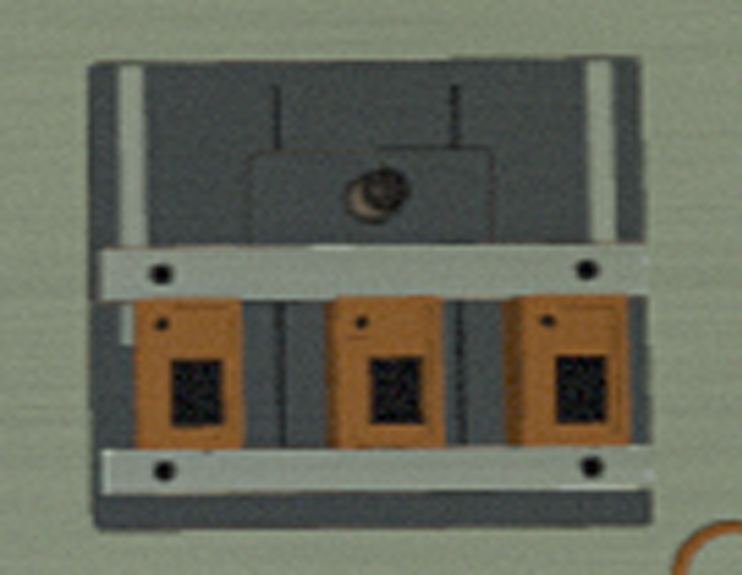

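View pics/top8c.png

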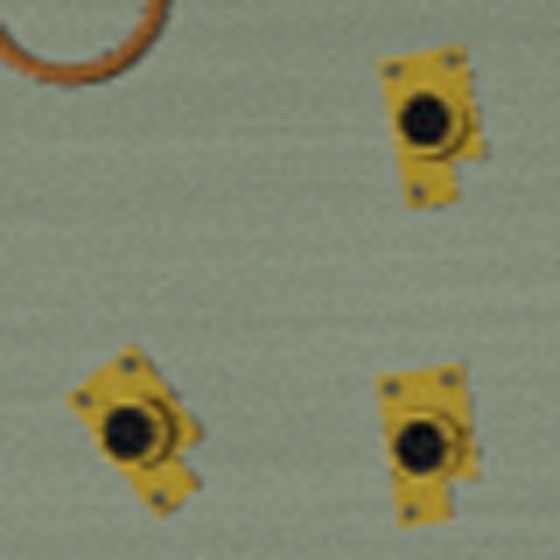

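```bash
cat > meas.py <<'E'
from h import *
np.set_printoptions(precision=4,suppress=True)
def sub(d):
    i=int(d.argmax())
    if 0<i<len(d)-1:
        a,b,e=d[i-1],d[i],d[i+1]; return i+.5*(a-e)/(a-2*b+e+1e-9)
    return float(i)
def housings(fn,npy):
    im=cv2.imread(fn).astype(float); s=im[...,2]-im[...,0]  # R-B
    P=np.load(npy);Z=P[...,2]
    for y in (-.018,-.1136,-.2026):
        c0,r0=proj('top',[.481,y,.14])
        # x ends
        W=[]
        c=int(round(c0))
        lo=[];hi=[]
        for cc in range(c-6,c+7):
            col=s[:,cc]; a=int(r0)-22; d=np.diff(col[a:int(r0)-6]); hi.append(ray('top',(cc,a+sub(d)+.5),.14)[0])
            a=int(r0)+6; d=-np.diff(col[a:int(r0)+22]); lo.append(ray('top',(cc,a+sub(d)+.5),.14)[0])
        L=[];Rr=[]
        for rr in list(range(int(r0)-10,int(r0)-4)):
            row=s[rr]; a=int(c0)-16; d=np.diff(row[a:int(c0)-4]); L.append(ray('top',(a+sub(d)+.5,rr),.14)[1])
            a=int(c0)+4; d=-np.diff(row[a:int(c0)+16]); Rr.append(ray('top',(a+sub(d)+.5,rr),.14)[1])
        m=np.median
        print('x',m(lo),m(hi),'mid',(m(lo)+m(hi))/2,'len',m(hi)-m(lo),'| y',m(L),m(Rr),'mid',(m(L)+m(Rr))/2,'w',m(L)-m(Rr), 'z',Z[int(r0)-9,int(c0)])
if __name__=='__main__':
    housings('pics/top8.png','top8.npy')
    c=manip.get_calibration('top');E=c['extrinsics'];print('C',-E[:3,:3].T@E[:3,3])
    P=np.load('top8.npy');Z=P[...,2]
    m=((Z>0.145)&(Z<0.165)).astype(np.uint8); m[:150]=0;m[190:]=0;m[:,:300]=0;m[:,345:]=0
    q=np.argwhere(m)[:,::-1]; W=np.array([ray('top',u,.148) for u in q]);print('knob',W.min(0),W.max(0),(W.min(0)+W.max(0))/2,W.mean(0))
E
python3 meas.py
```

```text
x 0.4420208425242604 0.5216767133059091 mid 0.48184877791508474 len 0.07965587078164876 | y 0.007526155841866149 -0.04337719607881016 mid -0.017925520118472003 w 0.05090335192067631 z 0.13810398771111498
x 0.4412081635733556 0.5214266632928363 mid 0.481317413433096 len 0.08021849971948064 | y -0.08329420004297908 -0.1386806049121442 mid -0.11098740247756164 w 0.05538640486916513 z 0.1322699066367997
x 0.4411573710049907 0.5203769220258643 mid 0.4807671465154275 len 0.07921955102087358 | y -0.16829899539930623 -0.22745921850257567 mid -0.19787910695094096 w 0.05916022310326943 z 0.133992027567837
C [0.4548 0.0452 1.3677]
knob [ 0.5672 -0.1244  0.148 ] [ 0.5884 -0.1032  0.148 ] [ 0.5778 -0.1138  0.148 ] [ 0.5769 -0.1137  0.148 ]
```

```bash
cat > cov.py <<'E'
from h import *
from scipy.optimize import minimize
np.set_printoptions(precision=4,suppress=True)
OUT=np.array([[-32,-18],[32,-18],[32,4],[16,4],[16,18],[-32,18]])/1000.
def projN(cam,p):
    c=manip.get_calibration(cam);K=c['camera_matrix'];E=c['extrinsics']
    q=(K@(E[:3,:3]@p.T+E[:3,3:4]));return (q[:2]/q[2]).T
S=8
def render(cam,x,y,yaw,box,z0=0.0):
    c0,r0,c1,r1=box;H,W=(r1-r0)*S,(c1-c0)*S
    m=np.zeros((H,W),np.uint8)
    c,s=np.cos(yaw),np.sin(yaw);Rm=np.array([[c,-s],[s,c]])
    def poly(pts,z):
        w=pts@Rm.T+[x,y]; u=projN(cam,np.c_[w,np.full(len(w),z)])
        return u
    def fill(u):
        v=((u-[c0,r0]+.5)*S-.5)
        cv2.fillPoly(m,[np.round(v*16).astype(np.int32)],1,shift=4)
    for z in np.linspace(z0,z0+.008,3): fill(poly(OUT,z))
    t=np.linspace(0,2*np.pi,32,endpoint=False);ci=np.c_[np.cos(t),np.sin(t)]*.015
    a=poly(ci,z0+.008);b=poly(ci,z0+.038)
    fill(cv2.convexHull(np.vstack([a,b]).astype(np.float32))[:,0])
    return cv2.resize(m.astype(np.float32),(c1-c0,r1-r0),interpolation=cv2.INTER_AREA)
def soft(im):
    im=im.astype(float); s=im[...,2]-im[...,0]   # R-B : gold
    return s
def fit(cam,fn,x,y,yaw,z0=0.0,show=False):
    im=cv2.imread(fn); u=projN(cam,np.array([[x,y,.01]]))[0]
    n=20; box=(int(u[0])-n,int(u[1])-n,int(u[0])+n,int(u[1])+n)
    s=soft(im)[box[1]:box[3],box[0]:box[2]]
    g=cv2.cvtColor(im,cv2.COLOR_BGR2GRAY).astype(float)[box[1]:box[3],box[0]:box[2]]
    bg=np.median(s); fg=np.percentile(s,97); m=np.clip((s-bg)/(fg-bg),0,1)
    # dark bore counts as part
    m=np.maximum(m,np.clip((90-g)/60,0,1))
    m=np.where(m>.85,1,m)
    best=None
    for dy in (0,):
        for y0 in (yaw,):
            f=lambda v:((render(cam,x+v[0]/1000,y+v[1]/1000,y0+v[2]/50,box,z0)-m)**2).sum()
            r=minimize(f,[0,0,0],method='Nelder-Mead',options=dict(initial_simplex=[[0,0,0],[4,0,0],[0,4,0],[0,0,6]],xatol=.02,fatol=.01,maxiter=300))
            if best is None or r.fun<best[3]: best=(x+r.x[0]/1000,y+r.x[1]/1000,y0+r.x[2]/50,r.fun)
    if show:
        rr=render(cam,best[0],best[1],best[2],box,z0)
        cv2.imwrite('pics/'+show,cv2.resize(np.hstack([m,rr,abs(m-rr)])*255,None,fx=5,fy=5,interpolation=0))
    return best
E
cat > run.py <<'E'
from cov import *
im=cv2.imread('pics/top8.png')
for i,(c,r) in enumerate([(211,182),(170,226.5),(211,228)]):
    p=ray('top',(c,r),.025)
    yaw0=np.pi+(0.45 if i==1 else 0.1)
    a=fit('top','pics/top8.png',p[0],p[1],yaw0,show='fit%d.png'%i)
    print('top',np.array(a))
    try:print('side',np.array(fit('side','pics/side8.png',a[0],a[1],a[2],show='fits%d.png'%i)))
    except Exception as e: print(e)
E
python3 run.py
python3 - <<'E'
import cv2,numpy as np
cv2.imwrite('pics/fits.png',np.vstack([cv2.imread('pics/fit%d.png'%i) for i in range(3)]))
E
```

```text
top [ 0.5668  0.2005  3.3231 16.6342]
side [ 0.5664  0.2006  3.309  25.433 ]
top [ 0.4414  0.3228  3.777  20.1375]
side [ 0.4405  0.3224  3.7933 65.3883]
top [ 0.4334  0.2037  3.279  16.7817]
side [  0.4233   0.2154   4.5216 660.8824][ WARN:0@1.181] global loadsave.cpp:1063 imwrite_ Unsupported depth image for selected encoder is fallbacked to CV_8U.
```

View pics/fits.png

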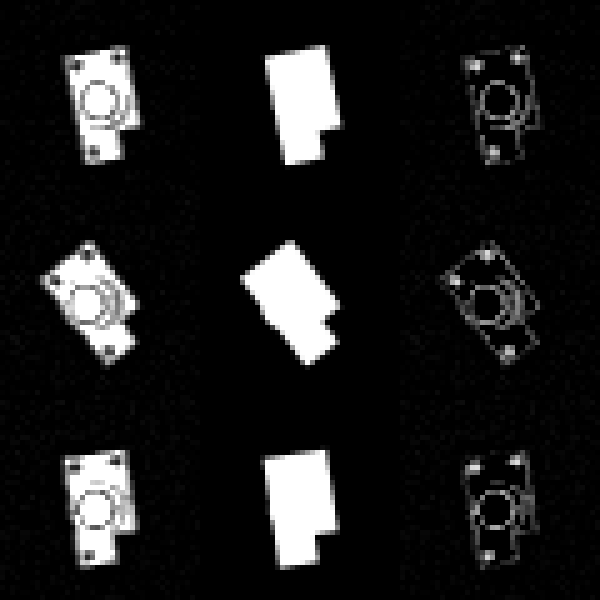

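Run:
```python
from h import *
plan([.4334,.2037,.13],Rt(np.pi/2))
print(Rt(np.pi/2).as_matrix().round(3))
```

```text
shift [-0.7124 -0.6935  0.7428] turn [5.000e-04 3.000e-04 9.987e-01]
[[ 0.  1.  0.]
 [ 1.  0.  0.]
 [ 0.  0. -1.]]
```

>>> {"api": "move_arm", "payload": {"motion": [[[60,-0.15,-0.15,0,0,0,0.1],[60,-0.3,-0.3,0.05,0,0,0.2],[60,-0.45,-0.45,0.15,0,0,0.3],[60,-0.6,-0.6,0.3,0,0,0.4],[60,-0.712,-0.693,0.45,0,0,0.5],[60,-0.712,-0.693,0.6,0,0,0.6],[60,-0.712,-0.693,0.74,0,0,0.7],[60,-0.712,-0.693,0.74,0,0,0.8]]]}}

```text
clock: 39.65
eef_pos: [0.4317, 0.2028, 0.1286]
eef_rot: [-1.857, -2.532, 0.004]
force: [0.6, 0.3, 0.2]
opening: 0.0512
```

Run:
```python
from h import *
st();plan([.4334,.2037,.10],Rt(np.pi/2))
```

```text
t39.65 pos [0.4317 0.2028 0.1286] x [-0.301  0.954  0.   ] z [-0.003 -0.001 -1.   ] q [ 0.268  0.254 -0.395  0.925 -0.     1.534] F [0.6 0.3 0.2] op 0.0512
shift [0.0015 0.008  0.1143] turn [-0.0019  0.0002  0.1943]
```

>>> {"api": "move_arm", "payload": {"motion": [[[60,0.002,0.008,0.05,0,0,0.1],[60,0.002,0.008,0.114,-0.002,0,0.194],[60,0.002,0.008,0.114,-0.002,0,0.194],[60,0.002,0.008,0.114,-0.002,0,0.194]]]}}

```text
clock: 40.15
eef_pos: [0.4349, 0.2054, 0.1027]
eef_rot: [2.208, 2.231, 0.006]
force: [-0.7, 0.7, 0.1]
opening: 0.051
```

Run:
```python
from h import *
st();plan([.4334,.2037,.027],Rt(np.pi/2))
```

```text
t40.15 pos [0.4349 0.2054 0.1027] x [-0.011  1.     0.001] z [ 0.004  0.001 -1.   ] q [ 0.272  0.28  -0.439  0.848 -0.     1.832] F [-0.7  0.7  0.1] op 0.051
shift [-0.007  -0.0074  0.3026] turn [ 0.0028 -0.0006  0.0067]
```

>>> {"api": "move_arm", "payload": {"motion": [[[60,0,0,0.1,0,0,0],[60,0,0,0.2,0,0,0],[60,0,0,0.2,0,0,0],[60,0,0,0.2,0,0,0]]]}}

```text
clock: 40.65
eef_pos: [0.4352, 0.2062, 0.053]
eef_rot: [2.209, 2.23, 0.007]
force: [0.3, -0.3, -0.0]
opening: 0.0514
```

Run:
```python
from h import *
st();plan([.4334,.2037,.027],Rt(np.pi/2))
```

```text
t40.65 pos [0.4352 0.2062 0.053 ] x [-0.009  1.     0.001] z [ 0.005  0.001 -1.   ] q [ 0.273  0.335 -0.517  0.713 -0.     1.835] F [ 0.3 -0.3 -0. ] op 0.0514
shift [-0.01   -0.0078  0.104 ] turn [ 0.0031 -0.0007  0.006 ]
```

>>> {"api": "move_arm", "payload": {"motion": [[[60,-0.01,-0.008,0.05,0.003,0,0.006],[60,-0.01,-0.008,0.1,0.003,0,0.006],[60,-0.01,-0.008,0.104,0.003,0,0.006],[60,-0.01,-0.008,0.104,0.003,0,0.006]]]}}

```text
clock: 41.15
eef_pos: [0.4327, 0.2037, 0.0258]
eef_rot: [-2.221, -2.22, 0.001]
force: [-0.2, -0.5, -0.6]
opening: 0.0512
```

Run:
```python
from h import *
st();plan([.4334,.2037,.027],Rt(np.pi/2))
```

```text
t41.15 pos [0.4327 0.2037 0.0258] x [0.001 1.    0.001] z [-0.001  0.001 -1.   ] q [ 2.69e-01  3.69e-01 -5.59e-01  6.44e-01  1.00e-03  1.84e+00] F [-0.2 -0.5 -0.6] op 0.0512
shift [ 0.      0.0029 -0.0049] turn [-0.0009 -0.0005 -0.0004]
```

Good; close at 40 N.

>>> {"api": "move_arm", "payload": {"motion": [[[20,0,0,-0.004,0,0,0],[20,0,0,-0.004,0,0,0],[20,0,0,-0.004,0,0,0],[20,0,0,-0.004,0,0,0],[20,0,0,-0.004,0,0,0]]], "newtons": 40}}

```text
clock: 41.78
eef_pos: [0.433, 0.2038, 0.0274]
eef_rot: [-2.222, -2.22, -0.001]
force: [-1.4, -0.9, 5.2]
opening: 0.029
```

Run:
```python
from h import *
st()
```

```text
t41.77 pos [0.433  0.2038 0.0274] x [0.001 1.    0.001] z [-0.     0.001 -1.   ] q [ 2.69e-01  3.66e-01 -5.57e-01  6.47e-01  1.00e-03  1.84e+00] F [-1.4 -0.9  5.2] op 0.029
```

>>> {"api": "move_arm", "payload": {"motion": [[[20,0,0,-0.05,0,0,0],[20,0,0,-0.2,0,0,0],[20,0,0,-0.45,0,0,-0.1],[20,0,0,-0.7,0,0,-0.2],[20,-0.2,0.05,-0.85,0,0,-0.3],[20,-0.4,0.1,-0.85,0,0,-0.4],[20,-0.6,0.15,-0.85,0,0,-0.5],[20,-0.75,0.19,-0.85,0,0,-0.6]]]}}

```text
clock: 42.78
eef_pos: [0.4803, 0.0141, 0.2402]
eef_rot: [-0.965, -2.989, -0.001]
force: [0.3, -0.1, -0.7]
opening: 0.0286
```

Run:
```python
from h import *
st();plan([.4815,-.018,.22],Rt(np.pi/2+2.998))
```

```text
t42.77 pos [0.4803 0.0141 0.2402] x [-0.811  0.585  0.   ] z [-0.     0.001 -1.   ] q [-1.410e-01  1.890e-01 -1.630e-01  1.219e+00  1.000e-03  4.840e-01] F [ 0.3 -0.1 -0.7] op 0.0286
shift [-0.0789 -0.1014  0.0808] turn [ 5.0000e-04  1.0000e-04 -1.3063e+00]
```

>>> {"api": "move_arm", "payload": {"motion": [[[20,-0.03,-0.03,0,0,0,-0.11],[20,-0.06,-0.06,0,0,0,-0.22],[20,-0.079,-0.101,0,0,0,-0.33],[20,-0.079,-0.101,0,0,0,-0.44],[20,-0.079,-0.101,0.03,0,0,-0.55],[20,-0.079,-0.101,0.06,0,0,-0.66],[20,-0.079,-0.101,0.08,0,0,-0.77],[20,-0.079,-0.101,0.08,0,0,-0.88]]]}}

```text
clock: 43.78
eef_pos: [0.481, -0.016, 0.2197]
eef_rot: [1.163, -2.917, -0.002]
force: [-0.1, 0.5, -1.8]
opening: 0.0288
```

Run:
```python
from h import *
st();plan([.4815,-.018,.20],Rt(np.pi/2+2.998))
```

```text
t43.77 pos [ 0.481  -0.016   0.2197] x [-0.726 -0.688  0.   ] z [-0.001  0.001 -1.   ] q [-2.030e-01  1.990e-01 -2.060e-01  1.167e+00  1.000e-03 -9.620e-01] F [-0.1  0.5 -1.8] op 0.0288
shift [ 0.0041 -0.0075  0.0787] turn [ 9.000e-04  2.000e-04 -4.254e-01]
```

>>> {"api": "move_arm", "payload": {"motion": [[[20,0.004,-0.008,0,0,0,-0.1],[20,0.004,-0.008,0,0,0,-0.2],[20,0.004,-0.008,0.03,0,0,-0.3],[20,0.004,-0.008,0.06,0,0,-0.4],[20,0.004,-0.008,0.079,0.001,0,-0.425],[20,0.004,-0.008,0.079,0.001,0,-0.425],[20,0.004,-0.008,0.079,0.001,0,-0.425]]]}}

```text
clock: 44.65
eef_pos: [0.482, -0.0181, 0.2]
eef_rot: [-2.047, 2.382, -0.001]
force: [0.1, 0.5, -2.6]
opening: 0.0286
```

Run:
```python
from h import *
st();plan([.4815,-.018,.166],Rt(np.pi/2+2.998))
shot('side','side9.png'); shot('top','top9.png')
b=cv2.imread('pics/side9.png')[110:225,215:350];cv2.imwrite('pics/z9.png',cv2.resize(b,None,fx=5,fy=5,interpolation=cv2.INTER_CUBIC))
```

```text
t44.65 pos [ 0.482  -0.0181  0.2   ] x [-0.15  -0.989 -0.   ] z [ 0.001  0.    -1.   ] q [-0.207  0.21  -0.247  1.113  0.    -1.627] F [ 0.1  0.5 -2.6] op 0.0286
shift [-0.0002  0.0023  0.136 ] turn [-0.0005  0.0001 -0.0047]
```

View pics/z9.png

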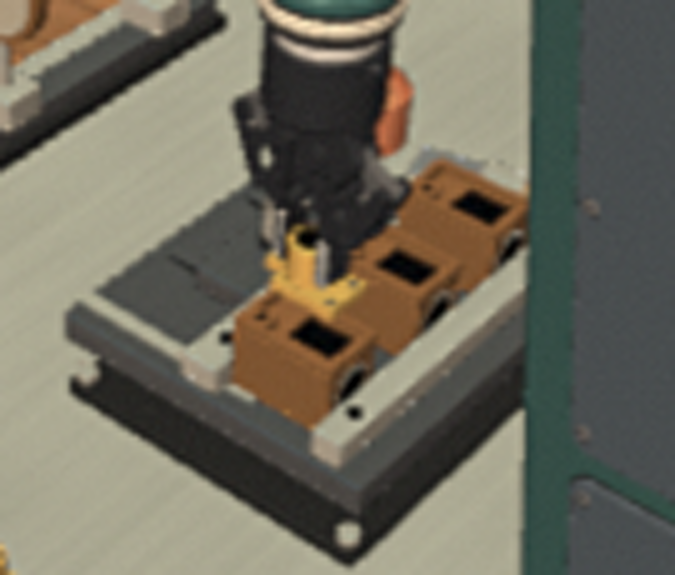

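>>> {"api": "move_arm", "payload": {"motion": [[[20,0,0.002,0.05,0,0,-0.005],[20,0,0.002,0.1,0,0,-0.005],[20,0,0.002,0.11,0,0,-0.005],[20,0,0.002,0.12,0,0,-0.005],[20,0,0.002,0.128,0,0,-0.005],[20,0,0.002,0.128,0,0,-0.005]]]}}

```text
clock: 45.5
eef_pos: [0.4816, -0.0181, 0.1675]
eef_rot: [-2.058, 2.373, -0.0]
force: [-0.0, -0.2, -1.9]
opening: 0.0285
```

Run:
```python
from h import *
st();plan([.4815,-.018,.1605],Rt(np.pi/2+2.998))
```

```text
t45.50 pos [ 0.4816 -0.0181  0.1675] x [-0.142 -0.99  -0.   ] z [ 0.  0. -1.] q [-0.207  0.229 -0.314  1.027  0.    -1.636] F [-0.  -0.2 -1.9] op 0.0285
shift [-0.0003  0.0003  0.0278] turn [-0.0003  0.0001  0.0009]
```

Now the slow insertion.

>>> {"api": "move_arm", "payload": {"motion": [[[20,0,0,0.005,0,0,0],[20,0,0,0.01,0,0,0],[20,0,0,0.015,0,0,0],[20,0,0,0.02,0,0,0],[20,0,0,0.025,0,0,0],[20,0,0,0.025,0,0,0]]]}}

```text
clock: 46.25
eef_pos: [0.4815, -0.0181, 0.1611]
eef_rot: [-2.058, 2.373, 0.0]
force: [-0.9, 0.4, -1.4]
opening: 0.0289
```

Run:
```python
from h import *
st()
```

```text
t46.25 pos [ 0.4815 -0.0181  0.1611] x [-0.142 -0.99  -0.   ] z [ 0.  0. -1.] q [-0.207  0.234 -0.326  1.011  0.    -1.636] F [-0.9  0.4 -1.4] op 0.0289
```

>>> {"api": "move_arm", "payload": {"motion": [[[20,0,0,0.004,0,0,0],[20,0,0,0.007,0,0,0],[20,0,0,0.007,0,0,0],[45,0,0,0.007,0,0,0],[55,0,0,0.006,0,0,0],[55,0,0,0.006,0,0,0],[55,0,0,-0.1,0,0,0],[55,0,0,-0.3,0,0,0]]]}}

```text
clock: 47.25
eef_pos: [0.4807, -0.0179, 0.236]
eef_rot: [2.057, -2.373, -0.004]
force: [1.1, -0.5, 0.4]
opening: 0.0469
```

Run:
```python
from h import *
st();shot('side','side10.png');shot('top','top10.png')
b=cv2.imread('pics/side10.png')[110:225,215:350];cv2.imwrite('pics/z10.png',cv2.resize(b,None,fx=5,fy=5,interpolation=cv2.INTER_CUBIC))
plan([.5668,.2005,.22],Rt(np.pi/2))
```

```text
t47.25 pos [ 0.4807 -0.0179  0.236 ] x [-0.142 -0.99  -0.   ] z [-0.003  0.001 -1.   ] q [-0.207  0.193 -0.169  1.212  0.    -1.636] F [ 1.1 -0.5  0.4] op 0.0469
shift [-0.9142 -0.2066  0.0824] turn [-7.0000e-04  6.2000e-03  1.9095e+00]
```

View pics/z10.png

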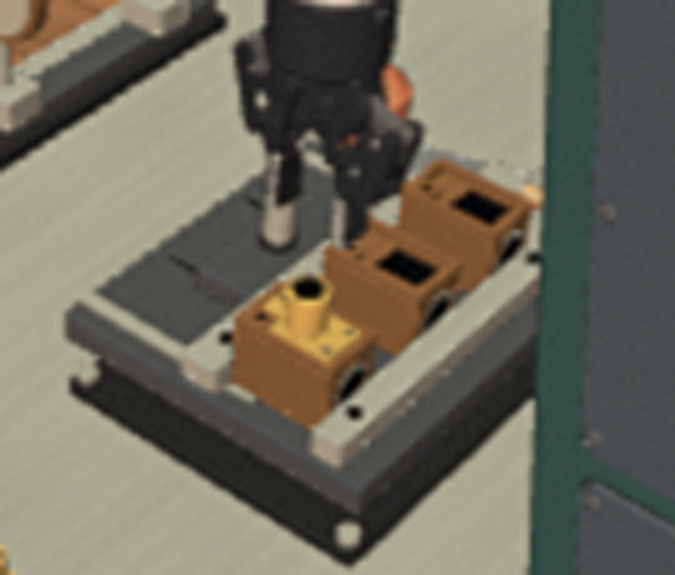

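View pics/top10.png

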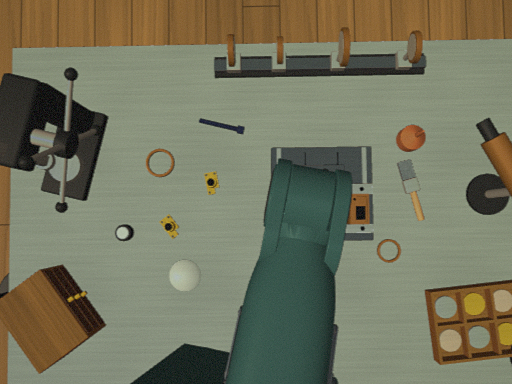

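>>> {"api": "move_arm", "payload": {"motion": [[[60,-0.2,-0.05,-0.05,0,0.006,0.11],[60,-0.42,-0.1,-0.05,0,0.006,0.22],[60,-0.65,-0.15,0,0,0.006,0.33],[60,-0.85,-0.2,0.05,0,0.006,0.44],[60,-0.914,-0.207,0.082,0,0.006,0.55],[60,-0.914,-0.207,0.082,0,0.006,0.66],[60,-0.914,-0.207,0.082,0,0.006,0.77],[60,-0.914,-0.207,0.082,0,0.006,0.88]]]}}

```text
clock: 48.35
eef_pos: [0.565, 0.2008, 0.2152]
eef_rot: [0.064, -3.134, 0.009]
force: [0.6, -0.2, -0.3]
opening: 0.0512
```

Run:
```python
from h import *
st();plan([.5668,.2005,.1],Rt(np.pi/2))
```

```text
t48.35 pos [0.565  0.2008 0.2152] x [-0.999 -0.041  0.007] z [-0.007 -0.006 -1.   ] q [ 0.208  0.408  0.089  1.26  -0.004  0.167] F [ 0.6 -0.2 -0.3] op 0.0512
shift [-0.0103  0.0009  0.4608] turn [-6.300e-03 -6.000e-04  1.026e+00]
```

>>> {"api": "move_arm", "payload": {"motion": [[[60,-0.01,0,0.05,0,0,0.115],[60,-0.01,0,0.1,-0.003,0,0.23],[60,-0.01,0,0.15,-0.006,0,0.345],[60,-0.01,0,0.2,-0.006,0,0.46],[60,-0.01,0,0.3,-0.006,0,0.575],[60,-0.01,0,0.4,-0.006,0,0.69],[60,-0.01,0.001,0.46,-0.006,0,0.805],[60,-0.01,0.001,0.46,-0.006,0,0.92]]]}}

```text
clock: 49.35
eef_pos: [0.5661, 0.2003, 0.0991]
eef_rot: [-2.028, -2.396, 0.003]
force: [0.3, 0.9, 0.5]
opening: 0.0515
```

Run:
```python
from h import *
st();plan([.5668,.2005,.055],Rt(np.pi/2))
```

```text
t49.35 pos [0.5661 0.2003 0.0991] x [-0.165  0.986  0.001] z [-0.003  0.    -1.   ] q [ 2.040e-01  4.690e-01 -1.350e-01  9.690e-01  1.000e-03  1.609e+00] F [0.3 0.9 0.5] op 0.0515
shift [0.0002 0.0034 0.1763] turn [-0.0019 -0.0005  0.1056]
```

>>> {"api": "move_arm", "payload": {"motion": [[[60,0,0.003,0.08,-0.002,0,0.106],[60,0,0.003,0.176,-0.002,0,0.106],[60,0,0.003,0.176,-0.002,0,0.106],[60,0,0.003,0.176,-0.002,0,0.106]]]}}

```text
clock: 49.85
eef_pos: [0.5679, 0.2007, 0.0573]
eef_rot: [2.214, 2.227, 0.005]
force: [-0.1, -0.7, 0.6]
opening: 0.0511
```

Run:
```python
from h import *
st();plan([.5668,.2005,.0265],Rt(np.pi/2))
```

```text
t49.85 pos [0.5679 0.2007 0.0573] x [-0.006  1.     0.001] z [ 0.003  0.001 -1.   ] q [ 2.040e-01  5.040e-01 -2.000e-01  8.640e-01  1.000e-03  1.769e+00] F [-0.1 -0.7  0.6] op 0.0511
shift [-0.001  -0.0048  0.1234] turn [ 0.0019 -0.0009  0.0036]
```

>>> {"api": "move_arm", "payload": {"motion": [[[60,-0.001,-0.003,0.06,0.002,0,0.003],[60,-0.001,-0.003,0.12,0.002,0,0.003],[60,-0.001,-0.003,0.12,0.002,0,0.003],[20,-0.001,-0.003,0.12,0.002,0,0.003],[20,-0.001,-0.003,0.12,0.002,0,0.003],[20,-0.001,-0.003,0.12,0.002,0,0.003],[20,-0.001,-0.003,0.12,0.002,0,0.003],[20,-0.001,-0.003,0.12,0.002,0,0.003]]]}}

```text
clock: 50.85
eef_pos: [0.5672, 0.2005, 0.0271]
eef_rot: [-2.22, -2.222, -0.002]
force: [-0.7, 0.2, 5.9]
opening: 0.0285
```

Run:
```python
from h import *
st()
```

```text
t50.85 pos [0.5672 0.2005 0.0271] x [-0.001  1.     0.001] z [ 0.     0.001 -1.   ] q [ 2.040e-01  5.340e-01 -2.400e-01  7.960e-01  1.000e-03  1.774e+00] F [-0.7  0.2  5.9] op 0.0285
```

>>> {"api": "move_arm", "payload": {"motion": [[[20,0,0,-0.05,0,0,0],[20,0,0,-0.2,0,0,0],[20,0,0,-0.45,0,0,-0.1],[20,-0.05,0,-0.7,0,0,-0.2],[20,-0.25,-0.07,-0.85,0,0,-0.3],[20,-0.45,-0.14,-0.85,0,0,-0.4],[20,-0.65,-0.21,-0.85,0,0,-0.5],[20,-0.85,-0.28,-0.85,0,0,-0.6]]]}}

```text
clock: 51.85
eef_pos: [0.4962, -0.0137, 0.2397]
eef_rot: [-0.961, -2.99, -0.002]
force: [1.0, -0.3, -1.3]
opening: 0.0283
```

Run:
```python
from h import *
st();plan([.4812,-.1134,.22],Rt(4.530))
```

```text
t51.85 pos [ 0.4962 -0.0137  0.2397] x [-0.813  0.583  0.001] z [-0.     0.001 -1.   ] q [-1.930e-01  2.160e-01 -1.280e-01  1.227e+00  1.000e-03  4.300e-01] F [ 1.  -0.3 -1.3] op 0.0283
shift [-0.1834 -0.3591  0.0784] turn [ 8.00e-04  2.00e-04 -1.28e+00]
```

>>> {"api": "move_arm", "payload": {"motion": [[[20,-0.06,-0.12,0,0,0,-0.11],[20,-0.12,-0.24,0,0,0,-0.22],[20,-0.183,-0.359,0,0,0,-0.33],[20,-0.183,-0.359,0,0,0,-0.44],[20,-0.183,-0.359,0.03,0,0,-0.55],[20,-0.183,-0.359,0.06,0,0,-0.66],[20,-0.183,-0.359,0.078,0,0,-0.77],[20,-0.183,-0.359,0.078,0,0,-0.88]]]}}

```text
clock: 52.85
eef_pos: [0.4812, -0.1117, 0.2196]
eef_rot: [1.166, -2.917, -0.003]
force: [-0.2, -0.2, -1.8]
opening: 0.0288
```

Run:
```python
from h import *
st();plan([.4812,-.1134,.19],Rt(4.530))
```

```text
t52.85 pos [ 0.4812 -0.1117  0.2196] x [-0.725 -0.689 -0.   ] z [-0.001  0.002 -1.   ] q [-3.940e-01  2.210e-01 -1.770e-01  1.174e+00  1.000e-03 -1.154e+00] F [-0.2 -0.2 -1.8] op 0.0288
shift [ 0.0045 -0.0052  0.1184] turn [ 0.0011  0.0005 -0.3998]
```

>>> {"api": "move_arm", "payload": {"motion": [[[20,0.004,-0.005,0,0,0,-0.1],[20,0.004,-0.005,0,0,0,-0.2],[20,0.004,-0.005,0.04,0,0,-0.3],[20,0.004,-0.005,0.08,0.001,0,-0.4],[20,0.004,-0.005,0.118,0.001,0,-0.4],[20,0.004,-0.005,0.118,0.001,0,-0.4],[20,0.004,-0.005,0.118,0.001,0,-0.4]]]}}

```text
clock: 53.72
eef_pos: [0.4818, -0.1135, 0.1903]
eef_rot: [-2.0, 2.421, -0.0]
force: [-0.3, 0.0, -0.7]
opening: 0.0288
```

Run:
```python
from h import *
st();plan([.4812,-.1134,.168],Rt(4.530))
```

```text
t53.73 pos [ 0.4818 -0.1135  0.1903] x [-0.189 -0.982 -0.001] z [ 0.001  0.    -1.   ] q [-3.970e-01  2.360e-01 -2.390e-01  1.095e+00  1.000e-03 -1.778e+00] F [-0.3  0.  -0.7] op 0.0288
shift [0.0002 0.0024 0.089 ] turn [-0.0005  0.0004 -0.0047]
```

>>> {"api": "move_arm", "payload": {"motion": [[[20,0,0.002,0.04,0,0,-0.005],[20,0,0.002,0.08,0,0,-0.005],[20,0,0.002,0.089,0,0,-0.005],[20,0,0.002,0.089,0,0,-0.005],[20,0,0.002,0.089,0,0,-0.005]]]}}

```text
clock: 54.35
eef_pos: [0.4813, -0.1134, 0.1678]
eef_rot: [-2.012, 2.411, -0.001]
force: [0.9, 0.2, -0.6]
opening: 0.0287
```

Run:
```python
from h import *
st();plan([.4812,-.1134,.1605],Rt(4.530))
```

```text
t54.35 pos [ 0.4813 -0.1134  0.1678] x [-0.179 -0.984 -0.001] z [ 0.001  0.    -1.   ] q [-3.970e-01  2.490e-01 -2.850e-01  1.036e+00  1.000e-03 -1.788e+00] F [ 0.9  0.2 -0.6] op 0.0287
shift [0.0001 0.0006 0.0293] turn [-0.0006  0.0004  0.0015]
```

>>> {"api": "move_arm", "payload": {"motion": [[[20,0,0,0.006,0,0,0],[20,0,0,0.012,0,0,0],[20,0,0,0.018,0,0,0],[20,0,0,0.023,0,0,0],[20,0,0,0.027,0,0,0],[20,0,0,0.027,0,0,0]]]}}

```text
clock: 55.1
eef_pos: [0.4812, -0.1133, 0.1608]
eef_rot: [-2.012, 2.411, 0.0]
force: [-0.2, 0.1, -1.7]
opening: 0.0287
```

Run:
```python
from h import *
st()
```

```text
t55.10 pos [ 0.4812 -0.1133  0.1608] x [-0.179 -0.984 -0.001] z [ 0.001  0.001 -1.   ] q [-3.970e-01  2.540e-01 -2.980e-01  1.018e+00  1.000e-03 -1.788e+00] F [-0.2  0.1 -1.7] op 0.0287
```

>>> {"api": "move_arm", "payload": {"motion": [[[20,0,0,0.004,0,0,0],[20,0,0,0.007,0,0,0],[20,0,0,0.007,0,0,0],[45,0,0,0.007,0,0,0],[55,0,0,0.006,0,0,0],[55,0,0,0.006,0,0,0],[55,0,0,-0.1,0,0,0],[55,0,0,-0.3,0,0,0]]]}}

```text
clock: 56.1
eef_pos: [0.4803, -0.113, 0.2357]
eef_rot: [2.012, -2.412, -0.004]
force: [1.5, -0.1, 0.3]
opening: 0.0469
```

Run:
```python
from h import *
st();shot('side','side11.png');shot('top','top11.png')
b=cv2.imread('pics/side11.png')[110:225,215:350]
a=cv2.imread('pics/top11.png')[165:245,150:230]
cv2.imwrite('pics/z11.png',np.hstack([cv2.resize(b,(470,400),interpolation=cv2.INTER_CUBIC),cv2.resize(a,(330,400))]))
plan([.4414,.3228,.22],Rt(np.pi/2))
from cov import fit
print(fit('top','pics/top11.png',.4414,.3228,3.78))
```

```text
t56.10 pos [ 0.4803 -0.113   0.2357] x [-0.179 -0.984 -0.001] z [-0.002  0.002 -1.   ] q [-3.970e-01  2.140e-01 -1.420e-01  1.218e+00  1.000e-03 -1.788e+00] F [ 1.5 -0.1  0.3] op 0.0469
shift [-1.6895  0.4756  0.0759] turn [-1.2000e-03  6.2000e-03  1.8855e+00]
(np.float64(0.44115469173491506), np.float64(0.3226456109163089), np.float64(3.7915786155313516), np.float64(21.152735356627588))
```

View pics/z11.png

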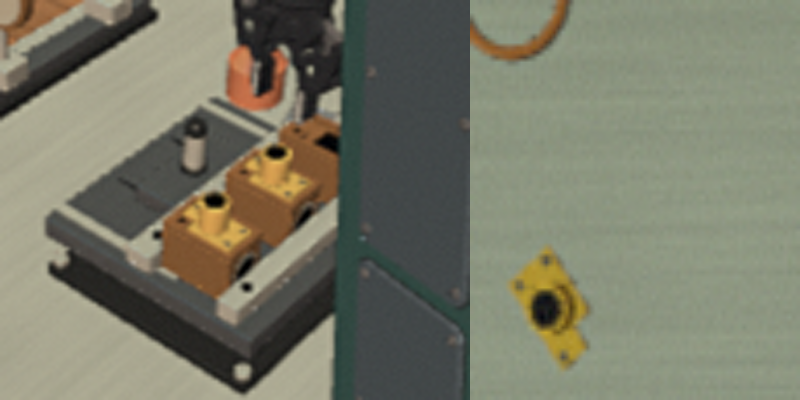

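>>> {"api": "move_arm", "payload": {"motion": [[[60,-0.2,0.05,-0.05,0,0.006,0.11],[60,-0.42,0.1,-0.05,0,0.006,0.22],[60,-0.64,0.17,-0.05,0,0.006,0.33],[60,-0.86,0.24,0,0,0.006,0.44],[60,-0.98,0.28,0,0,0.006,0.55],[60,-0.98,0.28,0,0,0.006,0.66],[60,-0.98,0.28,0,0,0.006,0.77],[60,-0.98,0.28,0,0,0.006,0.88]]]}}

```text
clock: 57.2
eef_pos: [0.456, 0.1404, 0.2357]
eef_rot: [0.005, -3.135, 0.008]
force: [0.0, 0.4, -0.1]
opening: 0.0514
```

Run:
```python
from h import *
st();plan([.4413,.3227,.1],Rt(np.pi/2))
```

```text
t57.20 pos [0.456  0.1404 0.2357] x [-1.    -0.003  0.006] z [-0.006 -0.005 -1.   ] q [ 0.13   0.19  -0.174  1.214 -0.004  0.127] F [ 0.   0.4 -0.1] op 0.0514
shift [0.053  0.7322 0.5394] turn [-5.7000e-03 -6.0000e-04  1.0021e+00]
```

>>> {"api": "move_arm", "payload": {"motion": [[[60,0.02,0.2,0,0,0,0.115],[60,0.04,0.4,0,0,0,0.23],[60,0.053,0.6,0.05,-0.003,0,0.345],[60,0.053,0.732,0.15,-0.006,0,0.46],[60,0.053,0.732,0.3,-0.006,0,0.575],[60,0.053,0.732,0.45,-0.006,0,0.69],[60,0.053,0.732,0.539,-0.006,0,0.805],[60,0.053,0.732,0.539,-0.006,0,0.92]]]}}

```text
clock: 58.2
eef_pos: [0.4394, 0.3218, 0.0984]
eef_rot: [-2.073, -2.358, 0.004]
force: [-0.3, 0.9, 0.5]
opening: 0.0509
```

Run:
```python
from h import *
st();plan([.4413,.3227,.055],Rt(np.pi/2))
```

```text
t58.20 pos [0.4394 0.3218 0.0984] x [-0.128  0.992  0.   ] z [-0.003 -0.    -1.   ] q [ 4.820e-01  3.850e-01 -2.840e-01  9.050e-01  1.000e-03  1.924e+00] F [-0.3  0.9  0.5] op 0.0509
shift [0.0024 0.0086 0.1736] turn [-0.0021 -0.      0.0817]
```

>>> {"api": "move_arm", "payload": {"motion": [[[60,0.001,0.004,0.08,-0.002,0,0.08],[60,0.001,0.004,0.17,-0.002,0,0.08],[60,0.001,0.004,0.17,-0.002,0,0.08],[60,0.001,0.004,0.17,-0.002,0,0.08]]]}}

```text
clock: 58.7
eef_pos: [0.4417, 0.323, 0.0585]
eef_rot: [2.211, 2.23, 0.006]
force: [-0.1, 0.2, 0.2]
opening: 0.0514
```

Run:
```python
from h import *
st();plan([.4413,.3227,.0268],Rt(np.pi/2))
```

```text
t58.70 pos [0.4417 0.323  0.0585] x [-0.009  1.     0.002] z [ 0.003  0.002 -1.   ] q [ 0.482  0.423 -0.346  0.798  0.     2.044] F [-0.1  0.2  0.2] op 0.0514
shift [-0.0012 -0.0018  0.1269] turn [ 0.002  -0.0012  0.0056]
```

>>> {"api": "move_arm", "payload": {"motion": [[[60,-0.001,-0.001,0.06,0.002,-0.001,0.005],[60,-0.001,-0.001,0.123,0.002,-0.001,0.005],[60,-0.001,-0.001,0.123,0.002,-0.001,0.005],[20,-0.001,-0.001,0.123,0.002,-0.001,0.005],[20,-0.001,-0.001,0.123,0.002,-0.001,0.005],[20,-0.001,-0.001,0.123,0.002,-0.001,0.005],[20,-0.001,-0.001,0.123,0.002,-0.001,0.005],[20,-0.001,-0.001,0.123,0.002,-0.001,0.005]]]}}

```text
clock: 59.7
eef_pos: [0.4415, 0.3228, 0.0277]
eef_rot: [-2.221, -2.222, -0.001]
force: [-1.4, -1.2, 6.4]
opening: 0.0287
```

Run:
```python
from h import *
st()
```

```text
t59.70 pos [0.4415 0.3228 0.0277] x [-0.001  1.     0.001] z [ 0.     0.001 -1.   ] q [ 0.482  0.458 -0.386  0.726  0.     2.052] F [-1.4 -1.2  6.4] op 0.0287
```

>>> {"api": "move_arm", "payload": {"motion": [[[20,0,0,-0.05,0,0,0],[20,0,0,-0.2,0,0,0],[20,0,0,-0.45,0,0,-0.1],[20,-0.05,0,-0.7,0,0,-0.2],[20,-0.25,0.02,-0.85,0,0,-0.3],[20,-0.5,0.05,-0.85,0,0,-0.4],[20,-0.75,0.08,-0.85,0,0,-0.5],[20,-0.98,0.1,-0.85,0,0,-0.6]]]}}

```text
clock: 60.7
eef_pos: [0.4661, 0.0818, 0.2406]
eef_rot: [0.981, 2.984, 0.0]
force: [1.7, -0.1, -1.1]
opening: 0.0291
```

Run:
```python
from h import *
st();plan([.4807,-.2023,.22],Rt(np.pi/2+2.492))
```

```text
t60.70 pos [0.4661 0.0818 0.2406] x [-0.805  0.593 -0.001] z [ 0.001  0.    -1.   ] q [ 1.000e-03  1.760e-01 -1.790e-01  1.215e+00  0.000e+00  6.360e-01] F [ 1.7 -0.1 -1.1] op 0.0291
shift [-0.7211 -0.8802  0.0823] turn [-1.000e-04  6.000e-04 -9.909e-01]
```

>>> {"api": "move_arm", "payload": {"motion": [[[20,-0.12,-0.14,0,0,0,-0.11],[20,-0.25,-0.3,0,0,0,-0.22],[20,-0.4,-0.48,0,0,0,-0.33],[20,-0.54,-0.66,0,0,0,-0.44],[20,-0.66,-0.8,0,0,0,-0.55],[20,-0.72,-0.88,0.03,0,0,-0.66],[20,-0.72,-0.88,0.06,0,0,-0.77],[20,-0.72,-0.88,0.08,0,0,-0.88]]]}}

```text
clock: 61.7
eef_pos: [0.4788, -0.2006, 0.2199]
eef_rot: [1.146, -2.925, -0.001]
force: [0.0, 0.1, -1.0]
opening: 0.0288
```

Run:
```python
from h import *
st();plan([.4807,-.2023,.19],Rt(np.pi/2+2.492))
```

```text
t61.70 pos [ 0.4788 -0.2006  0.2199] x [-0.734 -0.679  0.   ] z [-0.  0. -1.] q [-0.554  0.263 -0.119  1.19  -0.    -1.301] F [ 0.   0.1 -1. ] op 0.0288
shift [-0.0011 -0.0101  0.1197] turn [ 3.000e-04 -1.000e-04 -1.111e-01]
```

>>> {"api": "move_arm", "payload": {"motion": [[[20,0,-0.005,0.03,0,0,-0.08],[20,0,-0.006,0.06,0,0,-0.111],[20,0,-0.006,0.1,0,0,-0.111],[20,0,-0.006,0.119,0,0,-0.111],[20,0,-0.006,0.119,0,0,-0.111]]]}}

```text
clock: 62.32
eef_pos: [0.48, -0.2013, 0.1897]
eef_rot: [1.388, -2.818, -0.001]
force: [0.7, -0.9, -0.7]
opening: 0.0284
```

Run:
```python
from h import *
st();plan([.4807,-.2023,.168],Rt(np.pi/2+2.492))
```

```text
t62.33 pos [ 0.48   -0.2013  0.1897] x [-0.609 -0.793  0.   ] z [-0.001  0.    -1.   ] q [-0.554  0.28  -0.178  1.114 -0.    -1.469] F [ 0.7 -0.9 -0.7] op 0.0284
shift [ 0.0015 -0.0047  0.0869] turn [ 0.0005 -0.0001 -0.0036]
```

>>> {"api": "move_arm", "payload": {"motion": [[[20,0.001,-0.004,0.04,0,0,-0.003],[20,0.0015,-0.0045,0.08,0,0,-0.003],[20,0.0015,-0.0045,0.087,0,0,-0.003],[20,0.0015,-0.0045,0.087,0,0,-0.003],[20,0.0015,-0.0045,0.087,0,0,-0.003]]]}}

```text
clock: 62.95
eef_pos: [0.481, -0.2025, 0.1683]
eef_rot: [1.396, -2.814, 0.0]
force: [0.1, 0.9, -1.1]
opening: 0.0288
```

Run:
```python
from h import *
st();plan([.4807,-.2023,.1612],Rt(np.pi/2+2.492))
```

```text
t62.95 pos [ 0.481  -0.2025  0.1683] x [-0.605 -0.796  0.   ] z [-0. -0. -1.] q [-0.555  0.294 -0.219  1.058 -0.    -1.476] F [ 0.1  0.9 -1.1] op 0.0288
shift [0.0001 0.0013 0.0285] turn [-0.     -0.0001 -0.0001]
```

>>> {"api": "move_arm", "payload": {"motion": [[[20,0,0.001,0.006,0,0,0],[20,0,0.001,0.012,0,0,0],[20,0,0.001,0.018,0,0,0],[20,0,0.001,0.024,0,0,0],[20,0,0.001,0.0285,0,0,0],[20,0,0.001,0.0285,0,0,0]]]}}

```text
clock: 63.7
eef_pos: [0.4806, -0.2022, 0.1609]
eef_rot: [1.396, -2.814, -0.001]
force: [-0.3, 0.4, -1.3]
opening: 0.0288
```

Run:
```python
from h import *
st()
```

```text
t63.70 pos [ 0.4806 -0.2022  0.1609] x [-0.605 -0.796  0.   ] z [-0.  0. -1.] q [-0.555  0.298 -0.233  1.04  -0.    -1.476] F [-0.3  0.4 -1.3] op 0.0288
```

>>> {"api": "move_arm", "payload": {"motion": [[[20,0,0,0.004,0,0,0],[20,0,0,0.006,0,0,0],[20,0,0,0.006,0,0,0],[45,0,0,0.006,0,0,0],[55,0,0,0.005,0,0,0],[55,0,0,0.005,0,0,0],[55,0,0,-0.1,0,0,0],[55,0,0,-0.3,0,0,0]]]}}

```text
clock: 64.7
eef_pos: [0.4799, -0.2018, 0.2357]
eef_rot: [1.395, -2.813, -0.005]
force: [1.8, -0.8, -0.1]
opening: 0.0467
```

Run:
```python
from h import *
st();plan([.28,.2,.33],Rt(np.pi/2+2.492))
```

```text
t64.70 pos [ 0.4799 -0.2018  0.2357] x [-0.605 -0.796  0.   ] z [-0.003  0.002 -1.   ] q [-0.555  0.261 -0.077  1.236 -0.    -1.476] F [ 1.8 -0.8 -0.1] op 0.0467
shift [-0.7957  1.6104 -0.3719] turn [ 0.0023 -0.0003 -0.0002]
```

>>> {"api": "move_arm", "payload": {"motion": [[[55,0,0,-0.2,0,0,0],[55,-0.05,0.1,-0.36,0,0,0],[55,-0.17,0.35,-0.36,0,0,0],[55,-0.28,0.57,-0.36,0,0,0],[55,-0.38,0.78,-0.36,0,0,0],[55,-0.48,0.98,-0.36,0,0,0],[55,-0.48,0.98,-0.36,0,0,0]]]}}

```text
clock: 65.58
eef_pos: [0.3565, 0.044, 0.3266]
eef_rot: [-1.402, 2.81, -0.0]
force: [-0.2, -1.1, -0.5]
opening: 0.0474
```

>>> {"api": "move_arm", "payload": {"motion": [[[55,-0.1,0.2,0,0,0,0],[55,-0.2,0.4,0,0,0,0],[55,-0.3,0.6,0,0,0,0],[55,-0.35,0.75,0,0,0,0],[55,-0.35,0.75,0,0,0,0],[55,-0.35,0.75,0,0,0,0]]]}}

```text
clock: 66.32
eef_pos: [0.2625, 0.2243, 0.326]
eef_rot: [1.396, -2.814, 0.0]
force: [0.9, -1.0, -0.6]
opening: 0.047
```

Run:
```python
from h import *
from cov import fit
st()
for n in('top','side'):
    im,d=shot(n,n+'12.png'); np.save(n+'12.npy',cloud(n,d))
a=cv2.imread('pics/top12.png');b=cv2.imread('pics/side12.png')
cv2.imwrite('pics/z12.png',np.vstack([cv2.resize(a[165:250,260:385],(600,300),interpolation=cv2.INTER_CUBIC),cv2.resize(b[125:220,220:345],(600,300),interpolation=cv2.INTER_CUBIC)]))
P=np.load('top12.npy')
for x,y in ((.4818,-.018),(.4813,-.1136),(.4808,-.2025)):
    u=proj('top',[x,y,.17]); c,r=np.round(u).astype(int)
    # tube top annulus: pixels with z>.155
    w=P[r-9:r+10,c-9:c+10].reshape(-1,3); t=w[(w[:,2]>.158)&(w[:,2]<.18)]
    pl=w[(w[:,2]>.13)&(w[:,2]<.15)]
    q=np.argwhere((P[r-9:r+10,c-9:c+10,2]>.158)&(P[r-9:r+10,c-9:c+10,2]<.18))[:,::-1]+[c-9,r-9]
    tc=np.array([ray('top',v,.165) for v in q])
    print('target',x,y,'tube bbox mid',(tc.min(0)+tc.max(0))/2,len(t),'tube z',np.median(t[:,2]),'plate z',np.median(pl[:,2]))
import meas
meas.housings('pics/top12.png','top12.npy')
```

```text
t66.33 pos [0.2625 0.2243 0.326 ] x [-0.605 -0.796  0.   ] z [-0. -0. -1.] q [ 0.47  -0.064 -0.209  1.427 -0.    -0.451] F [ 0.9 -1.  -0.6] op 0.047
target 0.4818 -0.018 tube bbox mid [ 0.4819 -0.0192  0.165 ] 103 tube z 0.16977271580679387 plate z 0.1392578488097701
target 0.4813 -0.1136 tube bbox mid [ 0.4816 -0.1157  0.165 ] 105 tube z 0.1699103978611933 plate z 0.139624516778069
target 0.4808 -0.2025 tube bbox mid [ 0.4814 -0.2032  0.165 ] 108 tube z 0.17040094924112206 plate z 0.13971868458264042
x 0.4419489176332902 0.5218463866453676 mid 0.4818976521393289 len 0.07989746901207745 | y 0.007394672205489648 -0.04333831935528001 mid -0.017971823574895178 w 0.05073299156076966 z 0.1402927575281805
x 0.4420061774365881 0.5214289403894644 mid 0.48171755891302626 len 0.07942276295287631 | y -0.08317550918436721 -0.1387043324987431 mid -0.11093992084155516 w 0.05552882331437588 z 0.14100585960693557
x 0.4413335786113067 0.520337609513344 mid 0.48083559406232534 len 0.07900403090203728 | y -0.16841221890146754 -0.2275471819104883 mid -0.19797970040597793 w 0.05913496300902077 z 0.13913142382106855
```

View pics/z12.png

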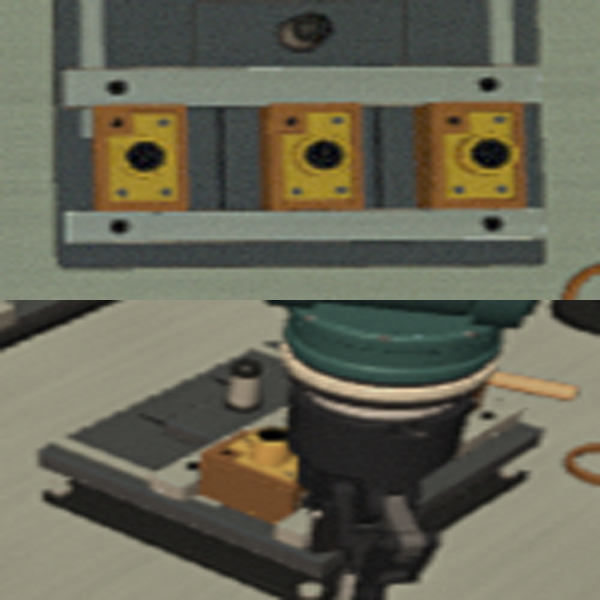

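View pics/top12.png

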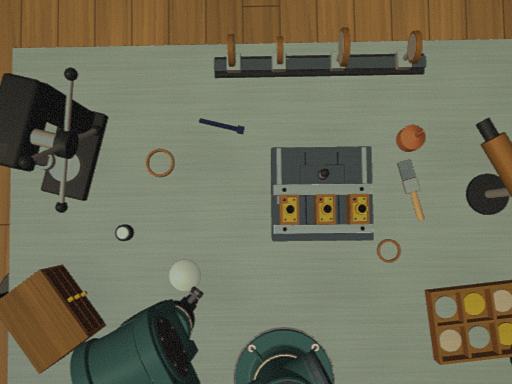

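Run:
```python
from h import *
print(manip.finish_job()); st()
```

```text
the job is handed in; nothing more can be done
None
the job is handed in; nothing more can be done
```

I drew the jaw back and turned all three housings pocket up. I closed the jaw on them with about 33 N, then laid a cover in each pocket and handed the job in at about 66 s. No verdict came back.

**Last checks, from the top camera and arm readings:**
- **Housings:** their middles are 0–1 mm from where clamped housings should lie, with ends about 79–80 mm apart. They are square to within about 0.4 degrees.
- **Jaw gap:** about 80–81 mm, worked out from the first camera measurement plus the jaw's travel rather than measured directly at the end.
- **Covers:** every cover's notch is at its post. Plate tops are at about 139.5 mm and tube tops at 170 mm, which is flush. Tube centres were within about 1 mm of the pocket centres, except the middle one.
- **Other things on the table:** none showed any movement in the last picture, and the arm was clear of everything.

**Disagreements and retries:**
- The middle cover read about 2 mm off the pocket's centre along the jaws in a coarse measurement. That is inside the 3.5 mm limit, and the plate is flush.
- The first turn of the first housing ran into a joint limit. I set it back down and re-gripped it at a steeper tilt, and the second try worked.
- One cover was knocked aside during the run; I measured its position again before picking it up.

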